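Kit the linkage parts into the nested tray

ROBOT

A 6-joint arm with a two-finger parallel gripper is mounted at the origin on the work surface. World frame = base frame: x ahead of the robot, y to its left, z up, the work surface at z = 0. Lengths are in m, angles in rad, forces in N, time in s.
With the tool pointing down it reaches from about 0.425 to 1.125 m from the base axis. Payload 14.9 kg.
Tool frame: the origin (TCP) lies at the very end of the fingers, on their centre line; the grasp point (between the pads) lies ctrl.pinch_z behind it (ctrl.pinch_z is the distance from the TCP to the grasp point, in m); z points along the fingers, x is the direction in which the jaws open and shut, and the axes are right-handed (so a half turn about z gives the same grasp; the last joint's range is limited). The gripper opens to 91 mm and grips with 3 to 60 N. Pads are 32 mm wide; open, the fingers measure 118 mm over their backs; the gripper's body (76 mm by 178 mm) begins 60 mm behind the grasp point.
Start: joints at [-0.033, 0.379, 1.734, -0, 1.028, -0.033], TCP at [0.7, -0, 0.186] pointing down, gripper open.
Joint ranges: [-2.77, 2.77], [-0.74, 2.19], [0, 2.66], [-1.06, 4.2], [0.31, 2.87], [-3.08, 3.08]. Speed limits (rad/s): [1.89, 1.89, 2.39, 3.14, 3.14, 3.14].

INTERFACE

Orientations are given as a unit quaternion [x, y, z, w].
In Python, from plant import ctrl gives the robot as it stands. The module is installed in compiled form; this text tells all that it offers.
- The arm moves only by the tool jog_arm, never from a script. Its argument "targets" is a list of rows, each a list of 3 entries, a list of its own where there are three numbers: the opening, from 0 (shut) to 1 (fully open), then the shift along the tool's x, y, z in m, then the turn about the tool's z in rad. A call has 1 to 5 rows; each row shifts and turns the commanded pose from where the row before left it, along the tool's axes as they then stand; what a row does not reach is not made up. A row lasts 1/12 s, in which the tool goes at most 41.7 mm and 7.16 degrees, less where a joint would pass 70% of its speed; a pose out of reach is approached as far as the arm can. A call is refused whole if a number of a shift passes 0.0417 or a number of a turn 0.125, either way. A call with a gripper value outside its range is refused whole. The fingers move at their own pace and stop on an object; the grip force is fixed at half the most. Time passes only in rows, so rows that do not move let the fingers close. It gives the time, the measured TCP pose, the force and the opening at its end, in the units of the state.
- ctrl.read_state(): the state, without advancing time (a new reading comes with each control period).
- ctrl.grab_frame(name): name is "scene" or "side" or "wrist"; returns a dict with "color" (384x512x3 uint8, red, green, blue), "z_map" (384x512 float32, m along the optical axis (not along the pixel's ray), 0 where there is no reading), "vertical_fov" (degrees; the focal length in pixels is half the picture's height over the tangent of half this angle, whatever the lens; pixels are square), "cx", "cy" (the principal point, pixels), "R" (3x3) and "t" (3): a world point X has camera coordinates R X + t; the wrist camera has in their place "mount" (4x4, takes a point from camera to tool coordinates, whose origin is the TCP and whose axes are the tool frame's). Camera axes: x right, y down, z forward; pixel columns grow to the right and rows downward; lengths in m; the calibration is good to about 2 mm. A picture is of the moment at which its call begins: read the wrist's pose just before it.
- ctrl.close_job(): hands the job in, once; it reports no verdict.
Trained networks look in the newest picture that a camera, given by its name, has taken for a name from the list of things; names that differ only in an ending like _2 or _b are one class to them, and where a whole thing is asked for, a point or a joint stands for the part that bears it (a point fixed in the world has none). Each returns a list of dicts, best first, with "confidence" (0 to 1); they miss things now and then, are a little off and sometimes report something else, mostly with a low value. They report only what shows in the picture. A call takes as long as a camera call. They do not tell look-alikes from the thing itself.
- ctrl.find_in(query, camera): "extent" ([centre column, centre row, width, height] in pixels, round what is visible of it).
- ctrl.place_of(query, camera): "uv" ([column, row] in pixels: a listed point, or the origin of a listed thing).
The state is a dict: "time": time; "joints": joint angles; "qd": joint speeds; "effort": joint torques, N m; "position": TCP position; "tcp_rot": TCP orientation; "wrist_force": force on the tool from outside, world axes, zero at the start; "moment": the same for the moment, N m; "opening": opening from 0.0 (shut) to 1.0 (fully open).
Only numpy, scipy, OpenCV 4.12 (cv2) and the standard library are available. Lean on these libraries where they do the work, as an engineer would, in place of code of your own. Each camera call takes 0.05 s, during which the arm holds its last target.

TASK

Pack the kit tray for the linkage joint: lay the link with the open eye in the long pocket, the collar with the open bore in the round pocket and the post with the square foot, standing upright, in the square pocket, each flat on its pocket's floor, and let go. Leave the look-alikes (the link without an eye, the solid plug and the round-footed post) where they are.

Things in the scene. Friction and masses are not known exactly. Their poses are not given: they have to be found in the camera images.
- tray: Shallow black plastic kit tray, 154 mm (its x) by 258 mm (its y), walls 16 mm high and 5 mm thick, fixed on the table; it holds the three nests in a row along its y. Origin: centre of its underside, at table height.
- long_nest: Plywood nest, 140 x 78 x 14 mm, fixed in the tray; the three nests' order varies. This one has the long rectangular pocket, 130 mm (x) by 60 mm (y), for the link, which lies in it lengthwise, either way round. Pocket 8 mm deep, black floor: floor 6 mm, rim 14 mm above the origin (11 and 19 mm above the table); keep fingertips above the rim. Origin: centre of the underside, below the pocket's centre; x along its length, y towards the next nest (82 mm).
- round_nest: Plywood nest, 140 x 78 x 14 mm, fixed in the tray; the three nests' order varies. This one has the round pocket, 64 mm in diameter, for the collar. Pocket 8 mm deep, black floor: floor 6 mm, rim 14 mm above the origin (11 and 19 mm above the table); keep fingertips above the rim. Origin: centre of the underside, below the pocket's centre; x along its length, y towards the next nest (82 mm).
- square_nest: Plywood nest, 140 x 78 x 14 mm, fixed in the tray; the three nests' order varies. This one has the square pocket, 64 x 64 mm, for the square-footed post (any yaw fits). Pocket 8 mm deep, black floor: floor 6 mm, rim 14 mm above the origin (11 and 19 mm above the table); keep fingertips above the rim. Origin: centre of the underside, below the pocket's centre; x along its length, y towards the next nest (82 mm).
- link_c (a point): White plastic link lying flat, 110 mm long, 24 thick, about 60 g: a bar 26 mm wide ending at +x in a round eye of 40 mm with an open 22 mm hole; two small black dots on the bar. Site at its middle, half-way up (12 mm), on the bar, which reaches 15 mm to the eye side, 55 to the other; x along it to the eye, y across. It balances when gripped across here.
- collar_c (a point): Aluminium collar standing on its flat end: a ring 44 mm outside, with an open 24 mm bore right through, 30 mm high. About 90 g. Site on its axis, half-way up (15 mm above its underside); z up.
- post_c (a point): Grey plastic pivot post standing upright on a SQUARE foot 44 x 44 x 8 mm; above it a round shank 22 mm in diameter, 45 mm high overall. About 60 g. Site on its axis, half-way up (22.5 mm above its underside); z up, x and y along the foot's sides.
- blank_c (a point): Look-alike, leave it: same white link, 110 mm long, but its 40 mm round end is solid, with no hole. Site at its middle, half-way up (12 mm); x towards the round end.
- plug_c (a point): Look-alike, leave it: solid aluminium disc 44 mm in diameter, 30 mm high, with no bore. Site on its axis, half-way up (15 mm).
- round_post_c (a point): Look-alike, leave it: same grey post, shank 22 mm, 45 mm high, but on a ROUND foot 44 mm in diameter. Site on its axis, half-way up (22.5 mm).
Mind the look-alikes: they are no part of the job. Leave any red or yellow look-alike of the part that bears post_c alone.

How it is judged:
At the end, for the whole second after the job is handed in: Link in long pocket (centres within 15 mm, lengthwise within 0.4 rad), collar in round (14 mm), square-footed post in square (15 mm); each on the pocket floor (at most 4 mm above), tilted under 0.12 rad, released, at rest; no look-alike moved over 25 mm (horizontal distance between link_c and long_nest below 0.015 m and z of link_c in the frame of long_nest below 0.022 m and angle between each of link_c, collar_c, post_c's own z axis and vertical below 0.12 rad and angle between the x axis of link_c and the x axis of long_nest, either way round below 0.4 rad and horizontal distance between collar_c and round_nest below 0.014 m and z of collar_c in the frame of round_nest below 0.025 m and horizontal distance between post_c and square_nest below 0.015 m and z of post_c in the frame of square_nest below 0.0325 m and linear speed of each of link, collar, post below 0.02 m/s and distance of each of blank_c, plug_c, round_post_c from where it was at the start of the episode below 0.025 m); the robot touches nothing.
It fails at once if the link without an eye is moved from its place (distance of blank_c from where it was at the start of the episode above 0.025 m).
It fails at once if the solid plug is moved from its place (distance of plug_c from where it was at the start of the episode above 0.025 m).
It fails at once if the round-footed post is moved from its place (distance of round_post_c from where it was at the start of the episode above 0.025 m).
It also fails if it takes over 86 s, if anything falls off the work surface, if the arm or the gripper's body presses on something with over 40 N, if the wrist force passes 120 N, or if a joint passes its speed limit or range.

## Working session

There is one attempt and no reset: what is moved stays moved. The work goes in short steps, Python scripts to look and compute and a tool call to move; the robot and the scene stay as the last step left them, time stands still between calls to the robot, and variables do not carry over. Pictures are saved under pics/ and viewed, and the job is handed in when it is done.

Besides the shell and the picture viewer there is one more tool, called after ">>>" as name([rows], argument=value, ...), one row to a line, values as JSON. jog_arm: Moves the arm, as the interface text tells. Its arguments: {"type":"object","properties":{"targets":{"type":"array"}},"required":["targets"]}

```bash
mkdir -p pics; ls; cat > h.py <<'E'
import numpy as np, cv2
from plant import ctrl
from scipy.spatial.transform import Rotation as Ro
def grab(n):
    s=ctrl.read_state(); f=ctrl.grab_frame(n); f['s']=s
    h=f['color'].shape[0]; f['f']=h/2/np.tan(np.radians(f['vertical_fov'])/2)
    if 'mount' in f:
        M=np.array(f['mount']); T=np.eye(4); T[:3,:3]=Ro.from_quat(s['tcp_rot']).as_matrix(); T[:3,3]=s['position']
        f['cw']=T@M
    else:
        R=np.array(f['R']);t=np.array(f['t']); C=np.eye(4); C[:3,:3]=R.T; C[:3,3]=-R.T@t; f['cw']=C
    return f
def ray(f,u,v):
    d=np.array([(u-f['cx'])/f['f'],(v-f['cy'])/f['f'],1.]); return f['cw'][:3,3], f['cw'][:3,:3]@d
def at_z(f,u,v,z):
    o,d=ray(f,u,v); return o+d*(z-o[2])/d[2]
def at_depth(f,u,v):
    o,d=ray(f,u,v); return o+d*f['z_map'][int(round(v)),int(round(u))]
def cloud(f):
    h,w=f['z_map'].shape; u,v=np.meshgrid(np.arange(w),np.arange(h)); z=f['z_map']
    p=np.stack([(u-f['cx'])/f['f']*z,(v-f['cy'])/f['f']*z,z],-1); return p@f['cw'][:3,:3].T+f['cw'][:3,3]
def save(img,n): cv2.imwrite('pics/'+n,img[...,::-1])
E
python3 - <<'E'
from h import *
print(ctrl.read_state(), ctrl.pinch_z)
for c in ['scene','side','wrist']:
    f=grab(c); save(f['color'],c+'0.png'); np.savez(c+'0.npz',**{k:v for k,v in f.items() if k!='s'})
    print(c,f['cx'],f['cy'],f['f'],f['cw'].round(3).tolist())
    for q in ['long_nest','round_nest','square_nest','link_c','collar_c','post_c','blank_c','plug_c','round_post_c']:
        for d in ctrl.place_of(q,c)[:3]: 
            u,v=d['uv']; print(q,round(d['confidence'],2),np.round(d['uv'],1),at_depth(f,min(u,511),min(v,383)).round(3))
E
```

```text
pics
{'time': 0.0, 'joints': array([-3.32731281e-02,  3.79402623e-01,  1.73477576e+00, -5.90956100e-06,
        1.02850617e+00, -3.32798995e-02]), 'qd': array([-0.00062295, -0.00035934, -0.00147783,  0.00205604,  0.00187271,
        0.00070614]), 'effort': array([ 6.45993277e-04, -7.63727903e+01, -4.34372771e+01,  6.49972307e-02,
        4.23743343e-02, -1.55693674e-04]), 'position': array([6.99573130e-01, 2.58190723e-05, 1.84994913e-01]), 'tcp_rot': array([ 9.99999851e-01,  4.91206845e-06, -5.45734234e-04, -1.56354151e-05]), 'wrist_force': array([-0.15411679, -0.31455168,  0.09397097]), 'moment': array([-0.04393392, -0.0103378 ,  0.01545582]), 'opening': 1.0005834308566055} 0.0188
scene 255.88731826592678 192.20080399712717 418.5053362794892 [[-0.789, 0.447, -0.422, 0.93], [0.614, 0.595, -0.518, 0.522], [0.02, -0.668, -0.744, 0.84], [0.0, 0.0, 0.0, 1.0]]
long_nest 0.56 [302.8 243.4] [0.471 0.143 0.012]
round_nest 0.88 [333.4 300.1] [0.518 0.293 0.011]
square_nest 0.71 [317.3 269.7] [0.495 0.218 0.013]
link_c 0.63 [174.3 185.2] [ 0.624 -0.198  0.022]
link_c 0.58 [231.2 158.5] [ 0.445
[... 845 characters left out ...]
 [263.5 199.3] [ 0.516 -0.003  0.034]
post_c 0.55 [242.8 221.4] [ 0.428 -0.068  0.034]
blank_c 0.57 [328.  242.7] [ 0.612 -0.213  0.025]
plug_c 0.85 [300.3 303.1] [ 0.457 -0.358  0.028]
round_post_c 0.48 [300.4 209.4] [ 0.607 -0.063  0.017]
wrist 254.92713642784668 189.97697571673305 297.40790650170374 [[1.0, -0.0, 0.001, 0.7], [0.0, -0.97, -0.244, 0.068], [0.001, 0.244, -0.97, 0.384], [0.0, 0.0, 0.0, 1.0]]
long_nest 0.92 [61.  52.4] [0.475 0.139 0.011]
link_c 0.18 [ 46.1 213.2] [ 0.441 -0.05   0.033]
post_c 0.94 [ 47.7 215.8] [0.637 0.038 0.298]
post_c 0.85 [108.9 163.1] [0.531 0.014 0.043]
blank_c 0.66 [198.  306.4] [ 0.621 -0.188  0.024]
round_post_c 0.72 [178.2 213.5] [0.654 0.011 0.216]
```

View pics/scene0.png

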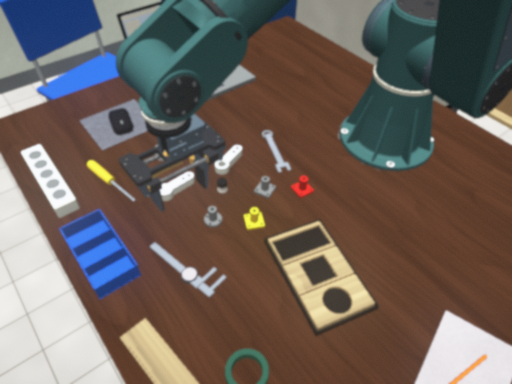

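View pics/side0.png

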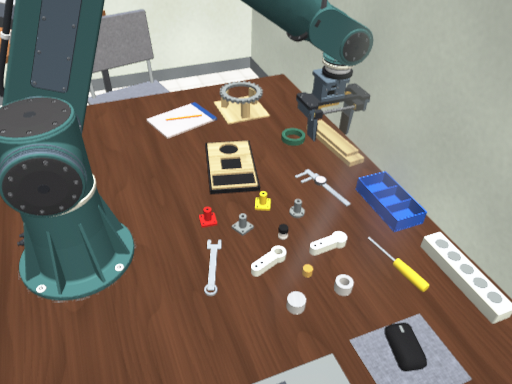

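View pics/wrist0.png

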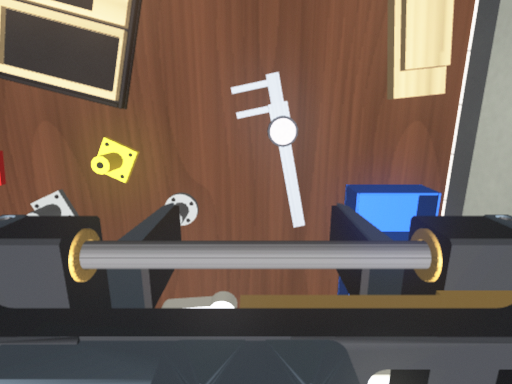

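```bash
python3 - <<'E'
import numpy as np,cv2
a=np.load('side0.npz')['color'];c=a[195:320,190:370]
cv2.imwrite('pics/side_crop0.png',cv2.resize(c,None,fx=4.4,fy=4.4,interpolation=cv2.INTER_CUBIC)[...,::-1])
E
```

```text
(no output)
```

View pics/side_crop0.png

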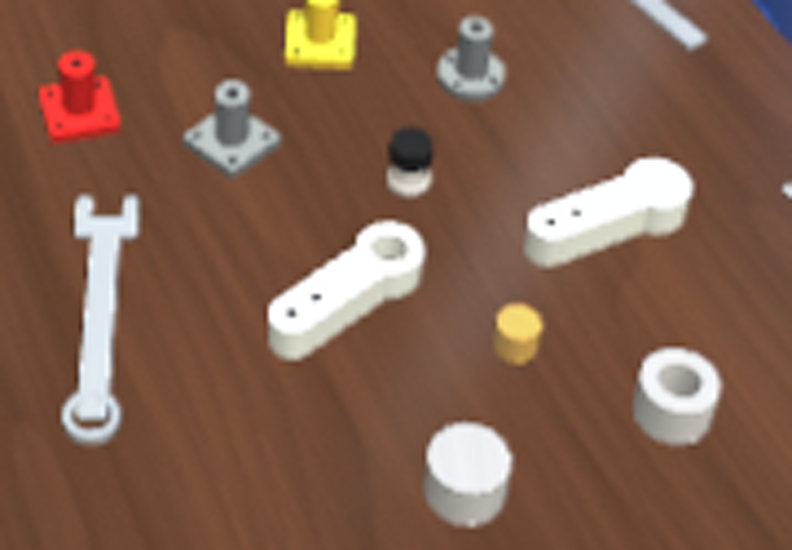

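The crop shows the candidates. Links: the one at side (268,261) has the open eye, while (328,243) is solid. Discs: the collar at (343,284) has a bore, while the plug at (297,302) is solid. Grey posts: (243,221) has a square foot, while (297,208) is round-footed; the red and yellow ones are to be left. I'll measure these three next.

```bash
cat > seg.py <<'E'
from h import *
def load(n):
    d=np.load(n+'.npz'); f={k:d[k] for k in d.files}
    for k in('cx','cy','f'): f[k]=float(f[k])
    return f
def near(f,c,r,zl,zh):
    P=cloud(f); m=(np.hypot(P[...,0]-c[0],P[...,1]-c[1])<r)&(P[...,2]>zl)&(P[...,2]<zh)&(f['z_map']>0)
    return P[m],m
E
python3 - <<'E'
from seg import *
f=load('side0')
P=cloud(f)
def lift(uvs,z): return np.array([at_z(f,u,v,z)[:2] for u,v in uvs])
for n,(u,v),zl in [('link',(268,261),.016),('collar',(343,281),.022),('post',(242,216),.03),('blank',(328,243),.016),('plug',(297,299),.022),('rpost',(297,203),.03)]:
    c=at_depth(f,u,v); Q,m=near(f,c,.075 if n in('link','blank') else .04,zl,.06)
    x=cv2.minAreaRect((Q[:,:2]*1000).astype(np.float32))
    print(n,c.round(3),len(Q),Q.mean(0).round(3),'rect',np.round(x[0],1),np.round(x[1],1),round(x[2],1),'ztop',np.percentile(Q[:,2],[50,95]).round(4))
# table check, nests
for cam in ('side','scene'):
    f=load(cam+'0'); P=cloud(f)
    m=(abs(P[...,0]-.497)<.13)&(abs(P[...,1]-.21)<.17)&(P[...,2]>.0145)&(P[...,2]<.028)&(f['color'][...,0]>150)
    Q=P[m]; print(cam,len(Q),[np.round(a,1) for a in cv2.minAreaRect((Q[:,:2]*1000).astype(np.float32))],Q[:,2].mean())
    dm=(abs(P[...,0]-.497)<.13)&(abs(P[...,1]-.21)<.17)&(f['color'].max(-1)<45)&(P[...,2]>0)&(P[...,2]<.03)
    n,l,st,ce=cv2.connectedComponentsWithStats(dm.astype(np.uint8))
    for i in range(1,n):
        if st[i,4]>60:
            Q=P[l==i]; q=[np.array(at_z(f,u,v,.019))[:2] for v,u in np.argwhere(l==i)]
            r=cv2.minAreaRect((np.array(q)*1000).astype(np.float32)); print(st[i],ce[i].round(1),np.median(Q,0).round(3),[np.round(a,1) for a in r])
E
```

```text
link [ 0.441 -0.211  0.02 ] 377 [ 0.444 -0.205  0.022] rect [ 445.2 -206.4] [109.8  39.7] 25.5 ztop [0.022  0.0246]
collar [ 0.59  -0.329  0.014] 182 [ 0.582 -0.342  0.027] rect [ 582.7 -342. ] [42. 41.] 26.3 ztop [0.0276 0.0308]
post [ 0.43  -0.055  0.042] 59 [ 0.429 -0.061  0.04 ] rect [430.5 -58.5] [23.  19.1] 69.4 ztop [0.0414 0.0453]
blank [ 0.611 -0.214  0.025] 367 [ 0.618 -0.206  0.022] rect [ 617.  -207.9] [110.8  40.4] 8.1 ztop [0.022  0.0248]
plug [ 0.455 -0.346  0.029] 263 [ 0.452 -0.347  0.028] rect [ 452.3 -346.3] [43.4 42.6] 82.3 ztop [0.028  0.0305]
rpost [ 0.595 -0.06   0.043] 55 [ 0.597 -0.059  0.041] rect [598.8 -56.8] [21.8 20.2] 14.3 ztop [0.0416 0.0462]
side 969 [array([494.1, 217.7]), array([251.2, 140.1]), np.float64(75.9)] 0.017168653344090068
[210 186  50   8 140] [234.8 190. ] [0.463 0.093 0.009] [array([459.6,  81.9]), array([ 17.5, 148.7]), np.float64(77.3)]
scene 3380 [array([494., 218.]), array([246.7, 144.8]), np.float64(76.0)] 0.018494230700736285
```

>>> jog_arm([
  [1,[-0.019,0.036,0],0],
  [1,[-0.019,0.036,0],0],
  [1,[-0.019,0.036,0],0],
  [1,[-0.019,0.036,0],0],
  [1,[-0.019,0.036,0],0],
])

```text
time: 1.92
position: [0.6039, -0.1814, 0.1858]
tcp_rot: [1.0, 0.0, 0.0, 0.0]
wrist_force: [0.8, -0.4, 0.3]
opening: 0.999
```

>>> jog_arm([
  [1,[-0.019,0.036,0],0],
  [1,[-0.019,0.036,0],0],
  [1,[-0.019,0.036,0],0],
  [1,[-0.019,0.036,0],0],
  [1,[-0.019,0.036,0],0],
])

```text
time: 2.33
position: [0.5088, -0.3616, 0.1858]
tcp_rot: [1.0, 0.0, 0.0, 0.0]
wrist_force: [1.1, 0.7, -0.2]
opening: 1.0
```

>>> jog_arm([
  [1,[0,0,0],0],
  [1,[0,0,0],0],
  [1,[0,0,0],0],
])

```text
time: 2.58
position: [0.51, -0.3598, 0.1856]
tcp_rot: [1.0, -0.0, 0.0, -0.0]
wrist_force: [0.4, 1.1, 0.0]
opening: 1.004
```

```bash
cat > meas.py <<'E'
from seg import *
def run(f,items):
    for n,c,r,zl in items:
        Q,m=near(f,c,r,zl,.06)
        if len(Q)<20: print(n,'few',len(Q)); continue
        x=cv2.minAreaRect((Q[:,:2]*1000).astype(np.float32))
        print(n,len(Q),'rect',np.round(x[0],1),np.round(x[1],1),round(x[2],1),'z',np.percentile(Q[:,2],[5,50,95]).round(4))
E
python3 - <<'E'
from meas import *
f=grab('wrist'); print(f['s']['position'],f['s']['time']); save(f['color'],'wrist1.png'); np.savez('wrist1.npz',**{k:v for k,v in f.items() if k!='s'})
run(f,[('link',(.445,-.206),.075,.016),('collar',(.583,-.342),.04,.022),('post',(.43,-.06),.03,.03),('foot',(.43,-.06),.035,.0045),('blank',(.617,-.207),.075,.016),('plug',(.452,-.346),.04,.022)])
s=grab('scene'); save(s['color'],'scene1.png')
np.savez('scene1.npz',**{k:v for k,v in s.items() if k!='s'})
run(s,[('link',(.445,-.206),.075,.016),('collar',(.583,-.342),.04,.022),('post',(.43,-.06),.03,.03),('foot',(.43,-.06),.035,.0045),('blank',(.617,-.207),.075,.016)])
E
```

```text
[ 0.51004307 -0.35979621  0.18560256] 2.5833
link 2558 rect [ 444.8 -198.4] [109.1  38.9] 15.1 z [0.0204 0.0234 0.0248]
collar 771 rect [ 583.6 -337.5] [42.6 42. ] 1.5 z [0.0263 0.0294 0.0307]
post few 0
foot few 0
blank 2884 rect [ 618.2 -205.1] [109.2  39.9] 9.5 z [0.0218 0.0236 0.0249]
plug 1037 rect [ 454.2 -342.4] [42.3 42.3] 85.9 z [0.028  0.0295 0.0307]
link 284 rect [ 446.6 -198.1] [107.1  39.7] 15.8 z [0.0176 0.0231 0.0263]
collar 127 rect [ 585.  -337.6] [45.9 41.3] 86.3 z [0.0228 0.0293 0.0321]
post 66 rect [432.6 -54.8] [22.6 18.6] 51.9 z [0.0339 0.0431 0.0469]
foot 255 rect [433.2 -57.8] [47.7 50.7] 25.6 z [0.0053 0.0096 0.0453]
blank 392 rect [ 619.2 -206. ] [111.   43.3] 9.7 z [0.0176 0.0233 0.0262]
```

View pics/wrist1.png

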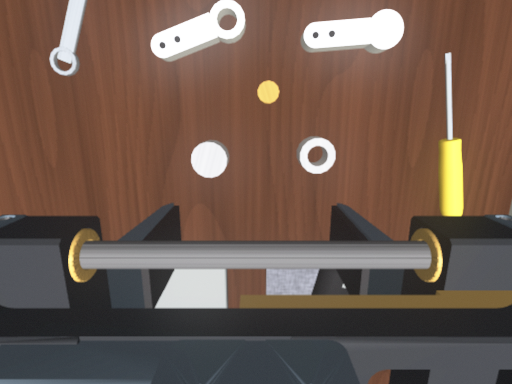

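```bash
cat > axis.py <<'E'
from seg import *
def axis(f,c,r,zl,zh=.03):
    Q,m=near(f,c,r,zl,zh); X=Q[:,:2]; mu=X.mean(0)
    # symmetric template fit
    from scipy.optimize import minimize
    from scipy.ndimage import distance_transform_edt
    def inside(p,a,x,y):
        ca,sa=np.cos(a),np.sin(a); dx,dy=p[:,0]-x,p[:,1]-y; u=ca*dx+sa*dy; v=-sa*dx+ca*dy
        bar=np.where((u<35),np.maximum(abs(v)-13,-42-u-0),1e9); d1=np.where(u<-42,np.hypot(u+42,v)-13,np.maximum(abs(v)-13,u-35))
        d2=np.hypot(u-35,v)-20; return np.minimum(d1,d2)
    xs,ys=np.meshgrid(np.arange(-80,81,2.),np.arange(-80,81,2.)); g=np.c_[xs.ravel(),ys.ravel()]
    P=(X-c)*1000; H,_,_=np.histogram2d(P[:,0],P[:,1],bins=[np.arange(-81,82,2)]*2); occ=cv2.morphologyEx((H.T>0).astype(np.uint8),cv2.MORPH_CLOSE,np.ones((3,3))).ravel().astype(float)
    def cost(q): 
        s=1/(1+np.exp(inside(g,*q)/1.)); return ((s-occ)**2).sum()
    best=min((minimize(cost,[a0,0,0],method='Nelder-Mead',options=dict(initial_simplex=[[a0,0,0],[a0+.2,0,0],[a0,5,0],[a0,0,5]])) for a0 in np.arange(0,6.28,.4)),key=lambda r:r.fun)
    return np.degrees(best.x[0])%360, c*1000+best.x[1:], best.fun
E
python3 - <<'E'
from axis import *
for n in ('wrist1','scene1','side0'):
    f=load(n)
    print(n,axis(f,np.array([.445,-.202]),.075,.019), axis(f,np.array([.618,-.205]),.075,.019))
E
```

```text
wrist1 (np.float64(19.873134446120407), array([ 445.55221063, -201.12014986]), np.float64(117.95735963803386)) (np.float64(4.429427546937802), array([ 617.85510141, -202.01102839]), np.float64(36.7775481699149))
scene1 (np.float64(20.32039044081287), array([ 446.36503585, -200.58130732]), np.float64(150.25944840764362)) (np.float64(5.6383549480094075), array([ 618.59582951, -202.62677414]), np.float64(47.582127650416204))
side0 (np.float64(20.488189229452757), array([ 443.98496783, -203.80665212]), np.float64(141.17710018814472)) (np.float64(4.104117580560967), array([ 615.93325727, -205.27847224]), np.float64(53.25050092467649))
```

>>> jog_arm([
  [1,[-0.0129,-0.0318,0],0],
  [1,[-0.0129,-0.0318,0],0],
  [1,[-0.0129,-0.0318,0],0],
  [1,[-0.0129,-0.0318,0],0],
  [1,[-0.0129,-0.0318,0],0],
])

```text
time: 3.1
position: [0.445, -0.1986, 0.1855]
tcp_rot: [1.0, 0.001, -0.0, -0.0]
wrist_force: [0.6, 0.8, 0.3]
opening: 0.998
```

>>> jog_arm([
  [0.8,[0,0,0.0118],0.122],
  [0.8,[0,0,0.0118],0.122],
  [0.8,[0,0,0.0118],0.122],
  [0.8,[0,0,0.0118],0.122],
  [0.8,[0,0,0.0118],0.122],
])

```text
time: 3.52
position: [0.446, -0.1999, 0.1263]
tcp_rot: [0.953, -0.302, 0.0, 0.0]
wrist_force: [0.2, -0.1, -0.2]
opening: 0.799
```

>>> jog_arm([
  [0.8,[0,0,0.0118],0.122],
  [0.8,[0,0,0.0118],0.122],
  [0.8,[0,0,0.0118],0.122],
  [0.8,[0,0,0.0118],0.122],
  [0.8,[0,0,0.0118],0.122],
])

```text
time: 3.93
position: [0.446, -0.1999, 0.0672]
tcp_rot: [0.818, -0.575, 0.0, -0.0]
wrist_force: [0.4, -0.8, -0.3]
opening: 0.802
```

>>> jog_arm([
  [0.8,[0,0,0],0],
  [0.8,[0,0,0],0],
  [0.8,[0,0,0],0],
])

```text
time: 4.18
position: [0.446, -0.2006, 0.0682]
tcp_rot: [0.821, -0.571, 0.0, -0.0]
wrist_force: [0.4, -0.0, 0.6]
opening: 0.803
```

```bash
cat > go.py <<'E'
import sys
from h import *
# go.py x y z yawdeg : shift needed in tool axes
x,y,z,yaw=map(float,sys.argv[1:5]); s=ctrl.read_state(); R=Ro.from_quat(s['tcp_rot']).as_matrix()
cur=np.degrees(np.arctan2(R[1,0],R[0,0])); d=R.T@(np.array([x,y,z])-s['position'])
print('t',round(s['time'],2),'pos',s['position'].round(4),'yaw',cur.round(2),'j',np.round(s['joints'],2),'open',round(s['opening'],3),'F',s['wrist_force'].round(1)); print('shift',d.round(4),'turn',np.radians((cur-yaw+180)%360-180).round(3),'rows>=',np.ceil(np.linalg.norm(d)/.0415))
E
python3 go.py .4455 -.201 .012 -70
```

```text
t 4.18 pos [ 0.446  -0.2006  0.0682] yaw -69.61 j [-0.47  0.24  2.2   0.    0.7   0.74] open 0.803 F [ 0.4 -0.   0.6]
shift [0.0001 0.0006 0.0562] turn 0.007 rows>= 2.0
```

>>> jog_arm([
  [0.8,[0,0,0.02],0.007],
  [0.8,[0,0,0.02],0],
  [0.8,[0,0,0.016],0],
  [0,[0,0,0],0],
  [0,[0,0,0],0],
])

```text
time: 4.6
position: [0.4456, -0.2009, 0.012]
tcp_rot: [0.818, -0.575, -0.0, 0.0]
wrist_force: [0.5, 0.1, -0.1]
opening: 0.687
```

>>> jog_arm([
  [0,[0,0,0],0],
  [0,[0,0,0],0],
  [0,[0,0,0],0],
  [0,[0,0,0],0],
  [0,[0,0,0],0],
])

```text
time: 5.02
position: [0.4458, -0.2012, 0.0121]
tcp_rot: [0.818, -0.576, 0.0, -0.0]
wrist_force: [-0.5, -0.0, 0.8]
opening: 0.321
```

>>> jog_arm([
  [0,[0,0,-0.02],0],
  [0,[0,0,-0.02],0],
  [0,[0,0,-0.02],0],
  [0,[0,0,-0.02],0],
  [0,[0,0,-0.02],0],
])

```text
time: 5.43
position: [0.4454, -0.201, 0.1127]
tcp_rot: [0.818, -0.576, 0.0, -0.0]
wrist_force: [0.2, -0.1, -0.6]
opening: 0.007
```

```bash
python3 go.py .474 .1384 .114 -104; python3 - <<'E'
from seg import *
f=grab('side'); save(cv2.resize(f['color'][80:330,150:400],None,fx=2.4,fy=2.4),'side2.png')
E
```

```text
t 5.43 pos [ 0.4454 -0.201   0.1127] yaw -70.3 j [-0.47  0.16  2.19  0.    0.8   0.76] open 0.007 F [ 0.2 -0.1 -0.6]
shift [-0.3098 -0.1414 -0.0013] turn 0.588 rows>= 9.0
```

View pics/side2.png

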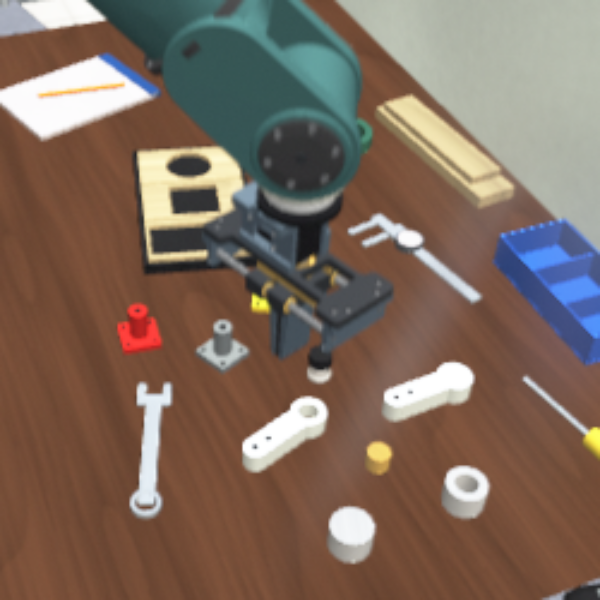

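The fingers hadn't closed fully before I lifted. The link is still in place at crop (285,433), so I'll repeat with more closing time.

>>> jog_arm([
  [0.6,[0,0,0],0],
  [0.6,[0,0,0],0],
  [0.6,[0,0,0],0],
  [0.6,[0,0,0],0],
  [0.6,[0,0,0],0],
])

```text
time: 5.9
position: [0.445, -0.2008, 0.1109]
tcp_rot: [0.818, -0.576, -0.001, 0.0]
wrist_force: [-0.8, 0.1, -0.2]
opening: 0.337
```

>>> jog_arm([
  [0.6,[0,0,0],0],
  [0.6,[0,0,0],0],
  [0.6,[0,0,0.01],0],
  [0.6,[0,0,0.02],0],
  [0.6,[0,0,0.02],0],
])

```text
time: 6.32
position: [0.4459, -0.2012, 0.0609]
tcp_rot: [0.818, -0.576, 0.001, -0.0]
wrist_force: [-0.5, -0.5, -0.4]
opening: 0.602
```

```bash
python3 go.py .4455 -.201 .012 -70
```

```text
t 6.32 pos [ 0.4459 -0.2012  0.0609] yaw -70.3 j [-0.47  0.25  2.2   0.    0.68  0.76] open 0.602 F [-0.5 -0.5 -0.4]
shift [-0.0004  0.0004  0.0489] turn -0.005 rows>= 2.0
```

>>> jog_arm([
  [0.6,[0,0,0.02],0],
  [0.6,[0,0,0.02],0],
  [0.6,[0,0,0.009],0],
  [0,[0,0,0],0],
  [0,[0,0,0],0],
])

```text
time: 6.73
position: [0.4453, -0.2009, 0.0124]
tcp_rot: [0.818, -0.576, -0.0, 0.0]
wrist_force: [-0.4, 0.5, 0.2]
opening: 0.485
```

>>> jog_arm([
  [0,[0,0,0],0],
  [0,[0,0,0],0],
  [0,[0,0,0],0],
  [0,[0,0,0],0],
  [0,[0,0,0],0],
])

```text
time: 7.15
position: [0.4458, -0.2011, 0.0131]
tcp_rot: [0.818, -0.576, 0.0, -0.0]
wrist_force: [-0.3, 0.1, 0.6]
opening: 0.117
```

>>> jog_arm([
  [0,[0,0,0],0],
  [0,[0,0,0],0],
  [0,[0,0,0],0],
])

```text
time: 7.4
position: [0.4455, -0.201, 0.0127]
tcp_rot: [0.818, -0.576, 0.0, 0.0]
wrist_force: [0.2, -0.4, -0.2]
opening: 0.005
```

It closed empty, so I'll look before moving.

```bash
python3 - <<'E'
from seg import *
f=grab('side'); save(cv2.resize(f['color'][180:330,180:380],None,fx=3.9,fy=3.9),'side3.png')
print(cloud(f)[261,268])
E
```

```text
[ 0.4405055  -0.21228405  0.02216436]
```

View pics/side3.png

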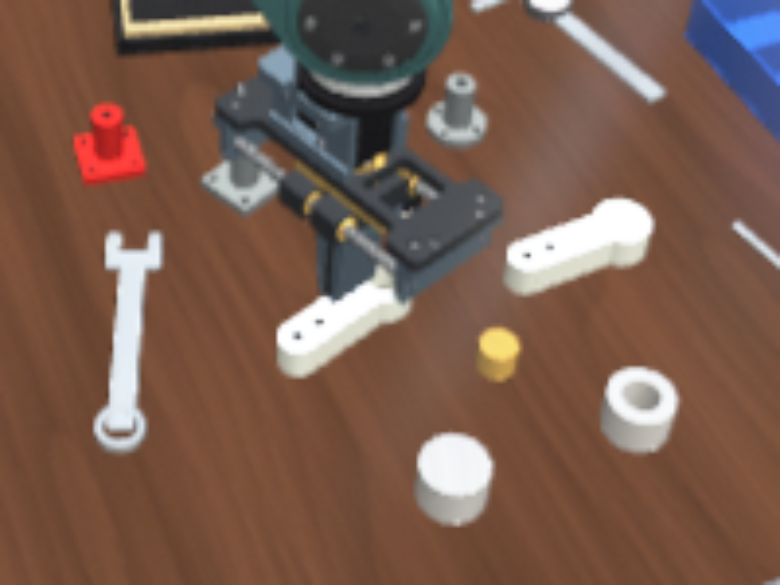

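```bash
python3 - <<'E'
from seg import *
f=grab('wrist'); save(f['color'],'wrist3.png')
f=grab('scene'); save(cv2.resize(f['color'][80:240,120:330],None,fx=3.7,fy=3.7),'scene3.png')
E
```

```text
(no output)
```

View pics/wrist3.png

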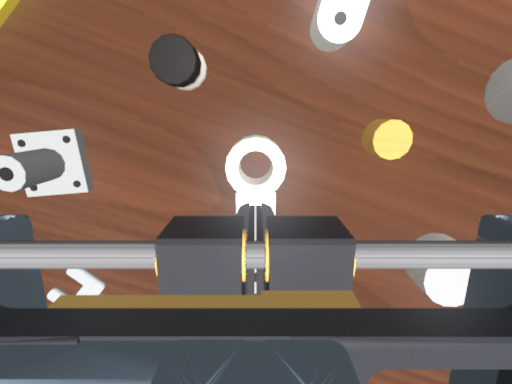

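View pics/scene3.png

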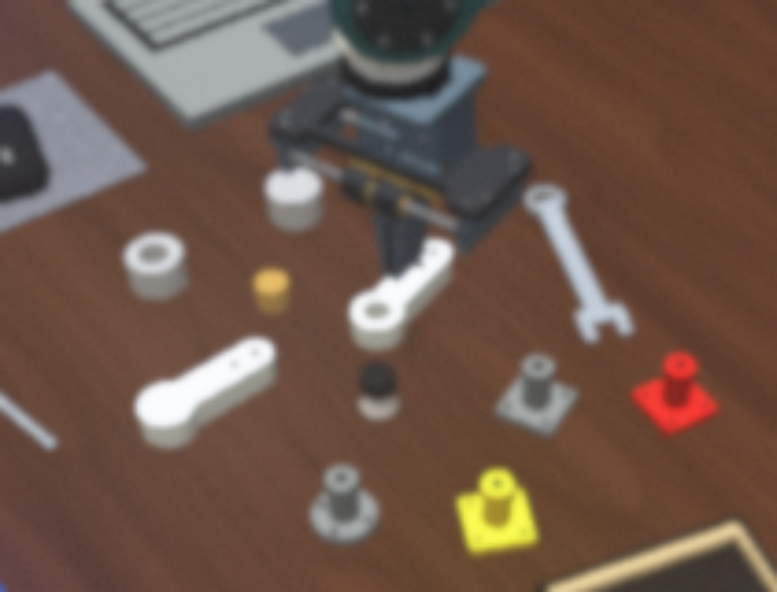

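```bash
python3 - <<'E'
from seg import *
for c in('side','scene'):
    f=grab(c); P=cloud(f); s=f['s']['position']
    m=(np.hypot(P[...,0]-s[0],P[...,1]-s[1])<.045)&(P[...,2]>.004)&(P[...,2]<.09)&(f['color'].max(-1)<120)
    Q=P[m]; print(c,s,len(Q)); 
    for lo in np.arange(0.0,.09,.005):
        q=Q[(Q[:,2]>=lo)&(Q[:,2]<lo+.005)]
        if len(q): print(round(lo,3),len(q),q.mean(0).round(4),q.min(0).round(3),q.max(0).round(3))
E
```

```text
side [ 0.44548692 -0.20099733  0.01260945] 159
0.02 3 [ 0.418  -0.212   0.0223] [ 0.406 -0.218  0.021] [ 0.426 -0.209  0.024]
0.04 4 [ 0.4274 -0.2041  0.0431] [ 0.425 -0.206  0.042] [ 0.429 -0.201  0.044]
0.045 7 [ 0.4313 -0.2056  0.0482] [ 0.424 -0.212  0.047] [ 0.458 -0.201  0.05 ]
0.05 21 [ 0.439  -0.2115  0.0523] [ 0.425 -0.218  0.05 ] [ 0.46  -0.202  0.055]
0.055 19 [ 0.4371 -0.2102  0.0581] [ 0.424 -0.218  0.056] [ 0.459 -0.2    0.06 ]
0.06 15 [ 0.4365 -0.2116  0.0624] [ 0.425 -0.22   0.06 ] [ 0.455 -0.2    0.065]
0.065 18 [ 0.437  -0.2118  0.0668] [ 0.425 -0.219  0.065] [ 0.458 -0.199  0.07 ]
0.07 19 [ 0.4381 -0.2128  0.072 ] [ 0.426 -0.219  0.07 ] [ 0.454 -0.202  0.075]
0.075 18 [ 0.4339 -0.211   0.0776] [ 0.423 -0.219  0.075] [ 0.463 -0.2    0.08 ]
0.08 17 [ 0.4343 -0.2127  0.0822] [ 0.425 -0.221  0.08 ] [ 0.46  -0.199  0.085]
0.085 18 [ 0.4376 -0.2115  0.0873] [ 0.424 -0.22   0.085] [ 0.462 -0.199  0.09 ]
scene [ 0.44547533 -0.20101101  0.01260994] 140
0.0 3 [ 0.4406 -0.1737  0.0047] [ 0.417 -0.176  0.005] [ 0.454 -0.172  0.005]
0.04 2 [ 0.4614 -0.2016  0.0435] [ 0.46  -0.202  0.042] [ 0.463 -0.201  0.045]
0.045 6 [ 0.4577 -0.2001  0.0483] [ 0.437 -0.207  0.046] [ 0.464 -0.194  0.05 ]
0.05 11 [ 0.4514 -0.1954  0.0528] [ 0.432 -0.203  0.05 ] [ 0.465 -0.19   0.055]
0.055 16 [ 0.4537 -0.1934  0.0573] [ 0.434 -0.205  0.055] [ 0.464 -0.185  0.06 ]
0.06 14 [ 0.4531 -0.1931  0.0624] [ 0.433 -0.202  0.06 ] [ 0.463 -0.187  0.065]
0.065 18 [ 0.4502 -0.1931  0.0677] [ 0.428 -0.202  0.065] [ 0.466 -0.186  0.07 ]
0.07 19 [ 0.4532 -0.1937  0.0727] [ 0.429 -0.208  0.07 ] [ 0.464 -0.186  0.075]
0.075 19 [ 0.4526 -0.1941  0.0779] [ 0.427 -0.205  0.075] [ 0.466 -0.186  0.08 ]
0.08 17 [ 0.4525 -0.1924  0.0831] [ 0.434 -0.205  0.081] [ 0.465 -0.186  0.085]
0.085 15 [ 0.4568 -0.1932  0.0877] [ 0.437 -0.206  0.085] [ 0.465 -0.183  0.09 ]
```

```bash
python3 - <<'E'
from seg import *
for n,s in (('scene0',[.6996,0,.185]),('side0',[.6996,0,.185]),('scene1',[.51,-.36,.1856])):
    f=load(n); P=cloud(f)
    m=(np.hypot(P[...,0]-s[0],P[...,1]-s[1])<.09)&(P[...,2]>.06)&(P[...,2]<.3)
    Q=P[m]; print(n,len(Q),np.sort(Q[:,2])[:12].round(3)); q=Q[Q[:,2]<Q[:,2].min()+.02]; print(q[::5].round(3).tolist())
for c in('side','scene'):
    f=grab(c); P=cloud(f); s=f['s']['position']
    m=(np.hypot(P[...,0]-s[0],P[...,1]-s[1])<.045)&(P[...,2]>.028)&(P[...,2]<.055)
    print(c); print([(u,v,P[v,u].round(3).tolist(),f['color'][v,u].tolist()) for v,u in np.argwhere(m)[-25:]])
    v,u=np.argwhere(m).mean(0).astype(int); save(cv2.resize(f['color'][v-40:v+40,u-50:u+50],None,fx=7,fy=7,interpolation=cv2.INTER_NEAREST),c+'4.png')
E
```

```text
scene0 566 [0.212 0.213 0.213 0.213 0.214 0.214 0.214 0.215 0.215 0.215 0.216 0.216]
[[0.653, -0.016, 0.229], [0.653, -0.013, 0.225], [0.654, -0.008, 0.223], [0.654, -0.004, 0.224], [0.653, -0.001, 0.223], [0.653, -0.002, 0.22], [0.646, 0.018, 0.232], [0.653, 0.014, 0.23], [0.653, 0.001, 0.216], [0.648, 0.017, 0.226], [0.652, 0.015, 0.224], [0.653, 0.013, 0.22], [0.653, 0.008, 0.213], [0.652, 0.011, 0.212], [0.755, -0.012, 0.23], [0.754, -0.006, 0.227], [0.755, 0.008, 0.232], [0.754, 0.002, 0.219], [0.753, 0.005, 0.219], [0.745, 0.015, 0.223], [0.748, 0.016, 0.223], [0.748, 0.016, 0.22], [0.746, 0.014, 0.213]]
side0 551 [0.211 0.211 0.212 0.212 0.213 0.213 0.214 0.214 0.214 0.214 0.214 0.214]
[[0.743, 0.01, 0.23], [0.744, 0.009, 0.224], [0.742, 0.001, 0.226], [0.745, -0.0, 0.223], [0.747, 0.006, 0.215], [0.748, -0.016, 0.228], [0.744, -0.003, 0.218], [0.753, -0.018, 0.225], [0.744, -0.008, 0.218], [0.644, 0.014, 0.223], [0.745, -0.017, 0.22], [0.643, 0.001, 0.228], [0.753, -0.016, 0.214], [0.644, -0.008, 0.23], [0.641, -0.003, 0.225], [0.643, -0.001, 0.219], [0.65, -0.019, 0.229], [0
[... 3522 characters left out ...]
(154), [0.462, -0.203, 0.041], [111, 98, 96]), (np.int64(224), np.int64(154), [0.459, -0.203, 0.04], [125, 123, 124]), (np.int64(225), np.int64(154), [0.458, -0.199, 0.042], [125, 127, 130]), (np.int64(226), np.int64(154), [0.459, -0.192, 0.048], [112, 115, 121]), (np.int64(227), np.int64(154), [0.457, -0.191, 0.048], [112, 116, 121]), (np.int64(228), np.int64(154), [0.456, -0.188, 0.049], [147, 153, 158]), (np.int64(226), np.int64(155), [0.459, -0.193, 0.043], [179, 183, 190]), (np.int64(227), np.int64(155), [0.458, -0.19, 0.045], [175, 179, 186]), (np.int64(226), np.int64(156), [0.458, -0.195, 0.037], [232, 235, 239]), (np.int64(217), np.int64(160), [0.483, -0.203, 0.03], [218, 216, 219])]
```

View pics/scene4.png

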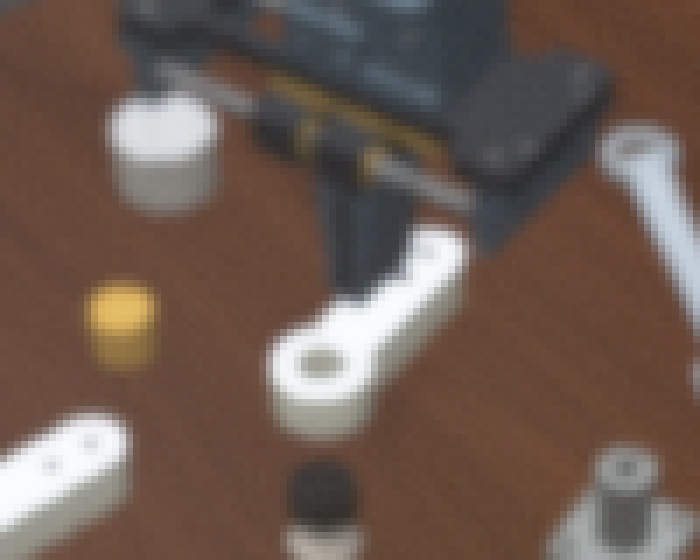

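Both cameras put the fingertips at about TCP + 27 mm: lowest finger points are at z≈0.212 with TCP at 0.185, and at 0.040 now. The wrist camera's heights do agree with the state. So the real fingers end about 27 mm short of the reported TCP, and the jaws closed above the link. I'll allow for that and descend in guarded steps.

>>> jog_arm([
  [0.6,[0,0,0],0],
  [0.6,[0,0,0],0],
  [0.6,[0,0,0],0],
  [0.6,[0,0,0],0],
  [0.6,[0,0,0],0],
])

```text
time: 8.17
position: [0.4455, -0.201, 0.0126]
tcp_rot: [0.818, -0.576, -0.0, 0.0]
wrist_force: [0.5, 0.3, -0.4]
opening: 0.34
```

>>> jog_arm([
  [0.6,[0,0,0],0],
  [0.6,[0,0,0],0],
  [0.6,[0,0,0.007],0],
  [0.6,[0,0,0.007],0],
  [0.6,[0,0,0],0],
])

```text
time: 8.58
position: [0.4447, -0.2006, -0.0028]
tcp_rot: [0.818, -0.576, -0.001, 0.0]
wrist_force: [-1.2, 0.3, -0.1]
opening: 0.599
```

```bash
cat > tip.py <<'E'
from seg import *
for c in('side','scene'):
    f=grab(c); P=cloud(f); s=f['s']['position']
    m=(np.hypot(P[...,0]-s[0],P[...,1]-s[1])<.065)&(P[...,2]>.003)&(P[...,2]<.3)&(f['color'].max(-1)<130)&(f['color'][...,0]<f['color'][...,2]+3)
    print(c,s.round(4),np.sort(P[m][:,2])[:12].round(3))
E
python3 tip.py
```

```text
side [ 0.4447 -0.2006 -0.0028] [0.023 0.023 0.024 0.028 0.028 0.029 0.03  0.03  0.031 0.031 0.031 0.031]
scene [ 0.4448 -0.2007 -0.0024] [0.034 0.035 0.036 0.037 0.038 0.038 0.038 0.039 0.039 0.039 0.039 0.04 ]
```

>>> jog_arm([
  [0.6,[0,0,0.004],0],
  [0.6,[0,0,0.004],0],
  [0.6,[0,0,0.004],0],
  [0.6,[0,0,0],0],
  [0,[0,0,0],0],
])

```text
time: 9.1
position: [0.4453, -0.2009, -0.0137]
tcp_rot: [0.818, -0.576, -0.0, 0.0]
wrist_force: [-0.9, -0.3, 0.4]
opening: 0.553
```

>>> jog_arm([
  [0,[0,0,0],0],
  [0,[0,0,0],0],
  [0,[0,0,0],0],
  [0,[0,0,0],0],
  [0,[0,0,0],0],
])

```text
time: 9.52
position: [0.4456, -0.2011, -0.0132]
tcp_rot: [0.818, -0.576, 0.0, -0.0]
wrist_force: [-1.3, 0.2, 2.5]
opening: 0.281
```

>>> jog_arm([
  [0,[0,0,0],0],
  [0,[0,0,0],0],
  [0,[0,0,0],0],
  [0,[0,0,0],0],
])

```text
time: 9.85
position: [0.4456, -0.2011, -0.0132]
tcp_rot: [0.818, -0.576, 0.0, -0.0]
wrist_force: [-0.9, 0.5, 5.8]
opening: 0.283
```

```bash
python3 go.py .474 .1384 .08 -104; python3 - <<'E'
from seg import *
f=grab('scene'); save(cv2.resize(f['color'][110:200,170:290],None,fx=6,fy=6),'scene5.png')
E
```

```text
t 9.85 pos [ 0.4456 -0.2011 -0.0132] yaw -70.3 j [-0.47  0.4   2.2  -0.    0.53  0.76] open 0.283 F [-0.9  0.5  5.8]
shift [-0.31   -0.1412 -0.0933] turn 0.588 rows>= 9.0
```

View pics/scene5.png

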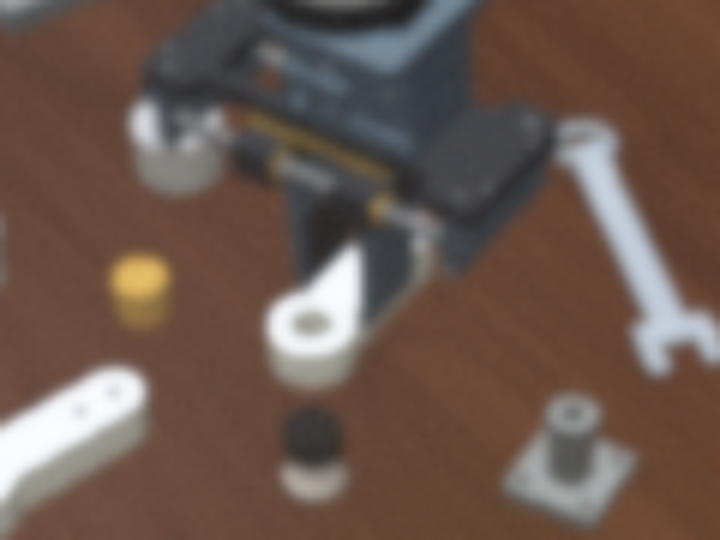

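Gripped, with the opening at 0.283 × 91 = 25.8 mm. Next I lift and turn.

>>> jog_arm([
  [0,[0,0,-0.02],0],
  [0,[0,0,-0.02],0],
  [0,[0,0,-0.02],0],
  [0,[0,0,-0.02],0],
  [0,[0,0,-0.02],0],
])

```text
time: 10.32
position: [0.4452, -0.2008, 0.0874]
tcp_rot: [0.818, -0.576, -0.0, 0.0]
wrist_force: [0.7, 1.0, -1.0]
opening: 0.282
```

>>> jog_arm([
  [0,[0,0,0],0.118],
  [0,[0,0,0],0.118],
  [0,[0,0,0],0.118],
  [0,[0,0,0],0.118],
  [0,[0,0,0],0.116],
])

```text
time: 10.73
position: [0.4453, -0.2009, 0.0865]
tcp_rot: [-0.613, 0.79, 0.0, -0.0]
wrist_force: [0.4, -0.0, -0.5]
opening: 0.282
```

```bash
python3 go.py .474 .1384 .086 -104
```

```text
t 10.73 pos [ 0.4453 -0.2009  0.0865] yaw -104.32 j [-0.47  0.2   2.2  -0.    0.74  1.35] open 0.282 F [ 0.4 -0.  -0.5]
shift [-0.3358  0.0562  0.0005] turn -0.006 rows>= 9.0
```

>>> jog_arm([
  [0,[-0.0336,0.0056,0],0],
  [0,[-0.0336,0.0056,0],0],
  [0,[-0.0336,0.0056,0],0],
  [0,[-0.0336,0.0056,0],0],
  [0,[-0.0336,0.0056,0],0],
])

```text
time: 11.15
position: [0.4586, -0.0297, 0.0866]
tcp_rot: [-0.616, 0.788, 0.0, -0.0]
wrist_force: [1.0, -0.3, -0.6]
opening: 0.286
```

>>> jog_arm([
  [0,[-0.0336,0.0056,0],0],
  [0,[-0.0336,0.0056,0],0],
  [0,[-0.0336,0.0056,0],0],
  [0,[-0.0336,0.0056,0],0],
  [0,[-0.0336,0.0056,0],0],
])

```text
time: 11.57
position: [0.472, 0.1403, 0.0865]
tcp_rot: [-0.616, 0.788, 0.0, -0.0]
wrist_force: [0.7, -0.7, -0.9]
opening: 0.283
```

>>> jog_arm([
  [0,[0,0,0],0],
  [0,[0,0,0],0],
  [0,[0,0,0],0],
])

```text
time: 11.82
position: [0.472, 0.1384, 0.0864]
tcp_rot: [-0.616, 0.788, 0.0, -0.0]
wrist_force: [-0.3, 0.4, -0.1]
opening: 0.279
```

```bash
python3 go.py .474 .1384 -.001 -104; python3 - <<'E'
from axis import *
f=grab('scene'); save(cv2.resize(f['color'][140:340,200:400],None,fx=3,fy=3),'scene6.png')
np.savez('scene6.npz',**{k:v for k,v in f.items() if k!='s'})
f=grab('wrist'); save(f['color'],'wrist6.png')
np.savez('wrist6.npz',**{k:v for k,v in f.items() if k!='s'})
P=cloud(f); m=(P[...,2]>.015)&(P[...,2]<.025)&(f['color'][...,0]>150)&(P[...,1]>.08)&(abs(P[...,0]-.5)<.12)
n,l,st,ce=cv2.connectedComponentsWithStats(m.astype(np.uint8)); print(st[st[:,4]>200])
E
```

```text
t 11.82 pos [0.472  0.1384 0.0864] yaw -103.95 j [ 0.24  0.21  2.19 -0.    0.74  2.05] open 0.279 F [-0.3  0.4 -0.1]
shift [-0.0005 -0.002   0.0874] turn 0.001 rows>= 3.0
[[     0      0    512    384 182036]
 [    17    109    104    131   7563]
 [   111    109     96    116   4886]
 [   206    109     90    108   2123]]
```

View pics/scene6.png

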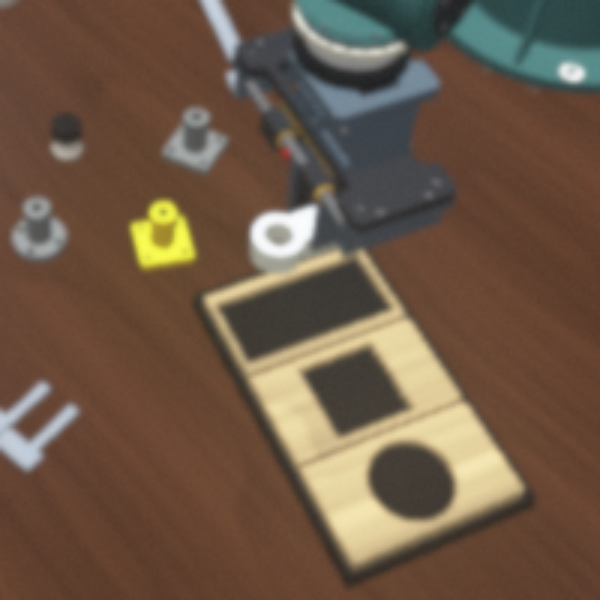

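View pics/wrist6.png

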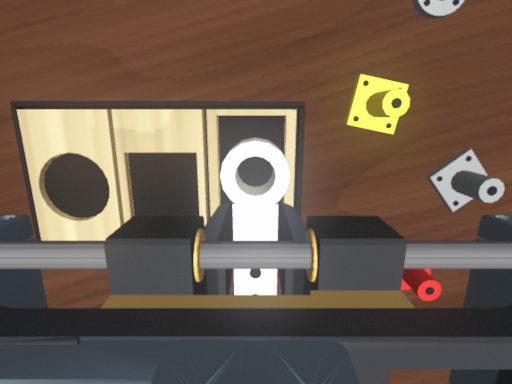

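```bash
python3 - <<'E'
from seg import *
for n in ('scene6','scene0','wrist6'):
    f=load(n); g=cv2.cvtColor(f['color'],cv2.COLOR_RGB2GRAY)
    # rectify plane z=.019 to mm grid 300x360 over x .35-.65, y .05-.41
    xs,ys=np.meshgrid(np.arange(.35,.65,.001),np.arange(.05,.41,.001))
    W=np.stack([xs,ys,np.full_like(xs,.019)],-1); Ci=np.linalg.inv(f['cw']); p=W@Ci[:3,:3].T+Ci[:3,3]
    mu=(f['f']*p[...,0]/p[...,2]+f['cx']).astype(np.float32); mv=(f['f']*p[...,1]/p[...,2]+f['cy']).astype(np.float32)
    r=cv2.remap(f['color'],mu,mv,cv2.INTER_LINEAR); save(cv2.resize(r,None,fx=1.6,fy=1.6),'rect_'+n+'.png')
    R=cv2.cvtColor(r,cv2.COLOR_RGB2GRAY); k=(R<95).astype(np.uint8)
    nn,l,st,ce=cv2.connectedComponentsWithStats(k)
    for i in range(1,nn):
        if 1500<st[i,4]<20000:
            a=cv2.minAreaRect(np.argwhere(l==i)[:,::-1].astype(np.float32)); print(n,st[i,4],'c',350+a[0][0],50+a[0][1],np.round(a[1],1),round(a[2],1))
E
```

```text
scene6 6393 c 476.7257080078125 141.0491485595703 [ 52.8 123.5] 76.2
scene6 3210 c 496.521240234375 220.5814208984375 [57.3 57.5] 75.4
scene6 2552 c 516.5 299.5 [57. 55.] 90.0
scene0 6419 c 476.7147674560547 141.0623016357422 [ 52.6 123.7] 75.8
scene0 3220 c 496.5401916503906 220.48965454101562 [57.3 57.6] 75.6
scene0 2552 c 516.5 299.5 [57. 55.] 90.0
wrist6 2779 c 516.5 296.0 [58. 59.] 90.0
```

View pics/rect_wrist6.png

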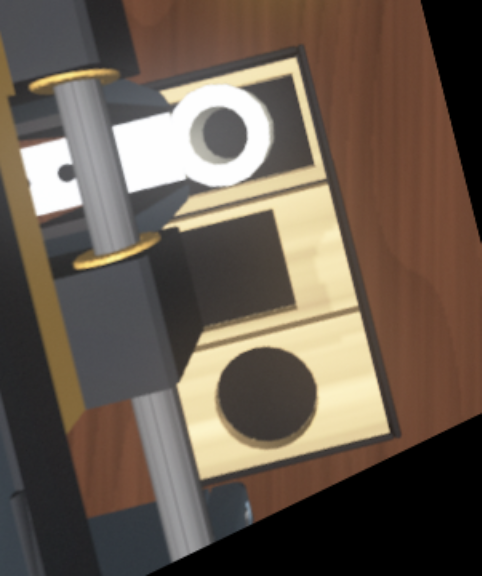

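>>> jog_arm([
  [0,[-0.0005,-0.002,0.02],0],
  [0,[0,0,0.02],0],
  [0,[0,0,0.02],0],
  [0,[0,0,0.015],0],
  [0,[0,0,0.007],0],
])

```text
time: 12.33
position: [0.4734, 0.1373, 0.003]
tcp_rot: [-0.615, 0.788, 0.0, -0.001]
wrist_force: [0.7, -0.0, -0.9]
opening: 0.286
```

>>> jog_arm([
  [0,[0,0,0.003],0],
  [0,[0,0,0.002],0],
  [0,[0,0,0],0],
])

```text
time: 12.58
position: [0.4748, 0.1383, -0.0]
tcp_rot: [-0.616, 0.788, -0.0, 0.0]
wrist_force: [-0.1, 0.5, -0.5]
opening: 0.28
```

```bash
python3 go.py .4743 .1384 -.0022 -104; python3 - <<'E'
from axis import *
f=grab('scene'); save(cv2.resize(f['color'][190:290,240:360],None,fx=6,fy=6),'scene7.png')
E
```

```text
t 12.58 pos [ 0.4748  0.1383 -0.    ] yaw -104.02 j [ 0.24  0.38  2.19 -0.    0.56  2.05] open 0.28 F [-0.1  0.5 -0.5]
shift [0.     0.0005 0.0022] turn -0.0 rows>= 1.0
```

View pics/scene7.png

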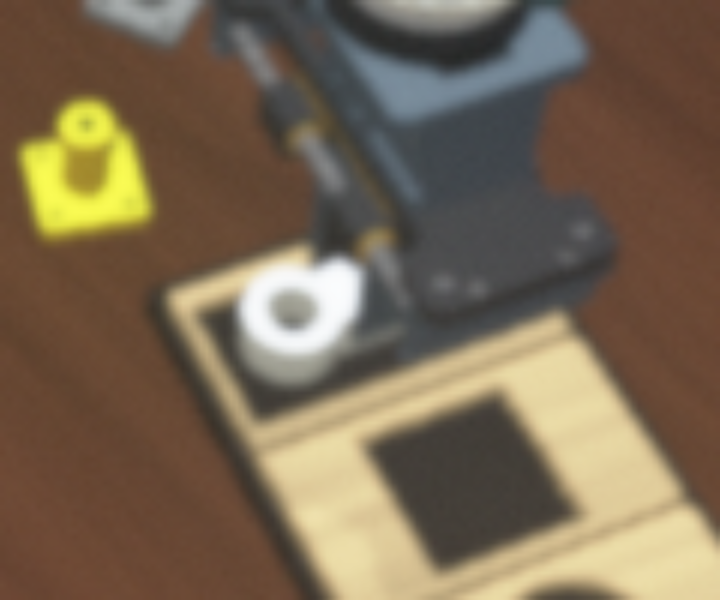

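>>> jog_arm([
  [0,[0,0,0.002],0],
  [0.6,[0,0,0],0],
  [0.6,[0,0,0],0],
  [0.6,[0,0,0],0],
  [0.6,[0,0,0],0],
])

```text
time: 13.05
position: [0.4746, 0.1386, -0.0022]
tcp_rot: [-0.616, 0.788, -0.0, 0.0]
wrist_force: [0.2, -0.5, 0.2]
opening: 0.543
```

>>> jog_arm([
  [0.6,[0,0,0],0],
  [0.6,[0,0,-0.01],0],
  [0.6,[0,0,-0.02],0],
  [0.6,[0,0,-0.03],0],
  [0.6,[0,0,-0.035],0],
])

```text
time: 13.47
position: [0.4733, 0.1383, 0.0933]
tcp_rot: [-0.616, 0.788, 0.001, -0.001]
wrist_force: [0.8, -0.5, 0.7]
opening: 0.6
```

```bash
python3 go.py .433 -.056 .06 -104; python3 - <<'E'
from seg import *
# post foot: orientation from scene image rectified at z=.008
f=load('scene6')
xs,ys=np.meshgrid(np.arange(.37,.49,.0005),np.arange(-.12,.0,.0005))
W=np.stack([xs,ys,np.full_like(xs,.008)],-1); Ci=np.linalg.inv(f['cw']); p=W@Ci[:3,:3].T+Ci[:3,3]
mu=(f['f']*p[...,0]/p[...,2]+f['cx']).astype(np.float32); mv=(f['f']*p[...,1]/p[...,2]+f['cy']).astype(np.float32)
save(cv2.resize(cv2.remap(f['color'],mu,mv,cv2.INTER_LINEAR),None,fx=2.4,fy=2.4),'rpost.png')
g=load('wrist6')
xs,ys=np.meshgrid(np.arange(.37,.49,.0005),np.arange(-.12,.0,.0005))
Ci=np.linalg.inv(g['cw']); p=W@Ci[:3,:3].T+Ci[:3,3]
mu=(g['f']*p[...,0]/p[...,2]+g['cx']).astype(np.float32); mv=(g['f']*p[...,1]/p[...,2]+g['cy']).astype(np.float32)
r=cv2.remap(g['color'],mu,mv,cv2.INTER_LINEAR)
save(cv2.resize(r,None,fx=2.4,fy=2.4),'rpostw.png')
for n in('wrist6','scene6'):
    f=load(n)
    Q,m=near(f,(.433,-.057),.035,.0055,.012); a=cv2.minAreaRect((Q[:,:2]*1000).astype(np.float32)); print(n,len(Q),a)
    Q,m=near(f,(.433,-.057),.03,.042,.05); print('top',len(Q),Q.mean(0), cv2.minEnclosingCircle((Q[:,:2]*1000).astype(np.float32)) if len(Q) else '')
E
```

```text
t 13.47 pos [0.4733 0.1383 0.0933] yaw -103.99 j [ 0.24  0.2   2.19 -0.    0.76  2.05] open 0.6 F [ 0.8 -0.5  0.7]
shift [ 0.1982 -0.008   0.0335] turn 0.0 rows>= 5.0
wrist6 1424 ((432.22235107421875, -55.26762390136719), (45.36793899536133, 44.91355895996094), 24.54848861694336)
top 547 [ 0.43265907 -0.05425401  0.04447461] ((432.27215576171875, -54.51576232910156), 11.483330726623535)
scene6 135 ((433.26568603515625, -54.902069091796875), (48.229248046875, 44.1478157043457), 25.448129653930664)
top 38 [ 0.43271386 -0.05505625  0.04473283] ((432.5845642089844, -57.30406951904297), 12.25991153717041)
```

View pics/rpostw.png

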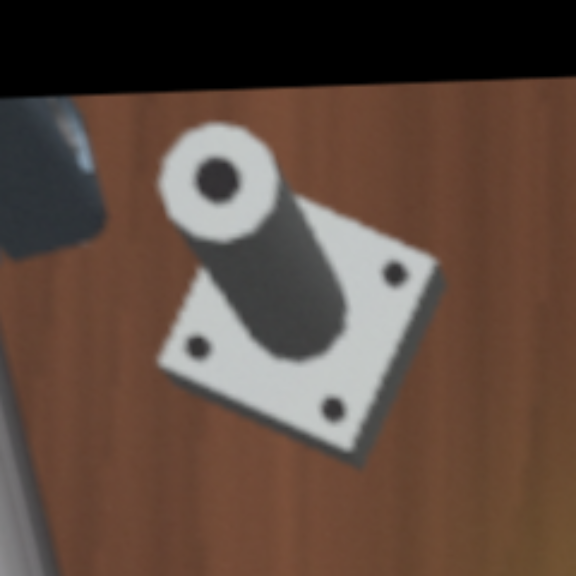

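View pics/rpost.png

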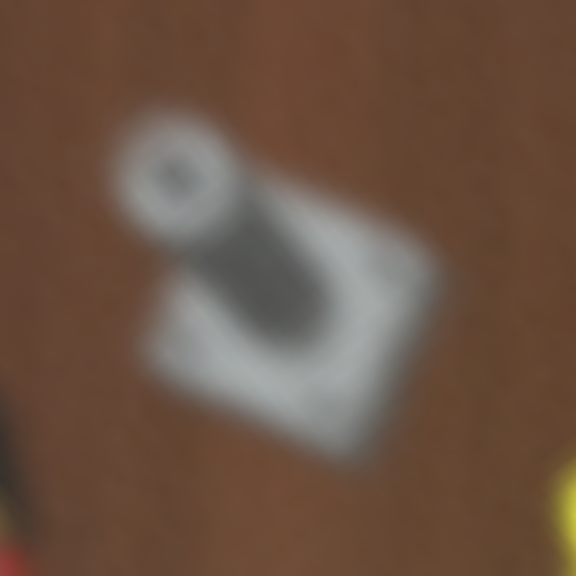

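>>> jog_arm([
  [0.6,[0.0395,-0.0015,0],0],
  [0.6,[0.0395,-0.0015,0],0],
  [0.6,[0.0395,-0.0015,0],0],
  [0.6,[0.0395,-0.0015,0],0],
  [0.6,[0.0395,-0.0015,0],0],
])

```text
time: 13.88
position: [0.4334, -0.0564, 0.0935]
tcp_rot: [-0.616, 0.788, -0.0, 0.0]
wrist_force: [0.2, -0.7, 0.0]
opening: 0.601
```

>>> jog_arm([
  [0.6,[0,0,0.01],0],
  [0.6,[0,0,0.01],0],
  [0.6,[0,0,0],0],
  [0.6,[0,0,0],0],
])

```text
time: 14.22
position: [0.4337, -0.0539, 0.0723]
tcp_rot: [-0.616, 0.788, 0.001, -0.0]
wrist_force: [0.3, -0.5, 0.9]
opening: 0.599
```

```bash
python3 go.py .4325 -.0548 -.009 -104; python3 - <<'E'
from axis import *
f=grab('scene'); save(cv2.resize(f['color'][150:320,220:390],None,fx=3.5,fy=3.5),'scene8.png')
print(axis(f,np.array([.474,.138]),.075,.028,.045))
f=grab('wrist'); save(f['color'],'wrist8.png')
E
```

```text
t 14.22 pos [ 0.4337 -0.0539  0.0723] yaw -103.93 j [-0.18  0.16  2.3   0.    0.69  1.64] open 0.599 F [ 0.3 -0.5  0.9]
shift [0.0011 0.0008 0.0813] turn 0.001 rows>= 2.0
(np.float64(346.61493945528525), array([476.27138908, 138.42471082]), np.float64(138.66824047860337))
```

View pics/scene8.png

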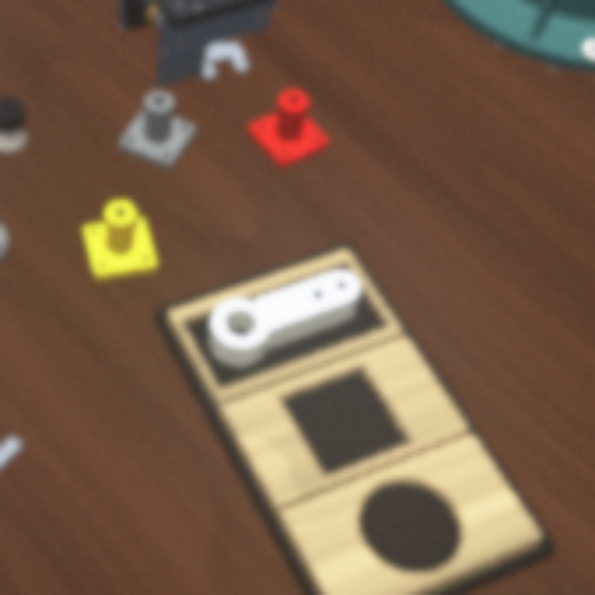

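The link lies in the long pocket: template fit (476,138) mm at −13°. Now the square-footed grey post.

>>> jog_arm([
  [0.6,[0.001,0.001,0.02],0],
  [0.6,[0,0,0.015],0],
  [0.6,[0,0,0.015],0],
  [0.6,[0,0,0.0],0],
])

```text
time: 14.65
position: [0.4317, -0.0545, 0.021]
tcp_rot: [-0.616, 0.787, 0.001, -0.001]
wrist_force: [-0.3, 1.3, -0.1]
opening: 0.6
```

>>> jog_arm([
  [0.6,[0,0,0.015],0],
  [0.6,[0,0,0.012],0],
  [0.6,[0,0,0.004],0],
  [0.6,[0,0,0.0],0],
  [0,[0,0,0],0],
])

```text
time: 15.07
position: [0.4332, -0.0554, -0.0077]
tcp_rot: [-0.616, 0.788, -0.0, 0.0]
wrist_force: [0.1, 0.7, -0.4]
opening: 0.556
```

>>> jog_arm([
  [0,[0,0,0],0],
  [0,[0,0,0],0],
  [0,[0,0,0],0],
  [0,[0,0,0],0],
  [0,[0,0,0],0],
])

```text
time: 15.48
position: [0.433, -0.0557, -0.0081]
tcp_rot: [-0.616, 0.788, -0.0, 0.0]
wrist_force: [-1.7, 0.2, 6.1]
opening: 0.234
```

>>> jog_arm([
  [0,[0,0,0],0],
  [0,[0,0,0],0],
  [0,[0,0,0],0],
])

```text
time: 15.73
position: [0.433, -0.0557, -0.0081]
tcp_rot: [-0.616, 0.788, -0.0, 0.0]
wrist_force: [-2.4, 0.7, 7.4]
opening: 0.233
```

```bash
python3 go.py .4943 .218 .092 -142.5
```

```text
t 15.73 pos [ 0.433  -0.0557 -0.0081] yaw -103.99 j [-0.18  0.34  2.3  -0.    0.5   1.63] open 0.233 F [-2.4  0.7  7.4]
shift [-0.2804  0.0067 -0.1001] turn 0.672 rows>= 8.0
```

>>> jog_arm([
  [0,[0,0,-0.02],0],
  [0,[0,0,-0.03],0],
  [0,[0,0,-0.03],0],
  [0,[0,0,-0.02],0],
])

```text
time: 16.07
position: [0.4332, -0.0557, 0.0938]
tcp_rot: [-0.616, 0.788, -0.0, 0.0]
wrist_force: [0.3, -0.5, 0.6]
opening: 0.232
```

>>> jog_arm([
  [0,[-0.035,0.0008,0],0],
  [0,[-0.035,0.0008,0],0],
  [0,[-0.035,0.0008,0],0],
  [0,[-0.035,0.0008,0],0],
])

```text
time: 16.4
position: [0.4636, 0.0825, 0.0919]
tcp_rot: [-0.615, 0.788, -0.0, 0.0]
wrist_force: [0.8, -0.3, -0.5]
opening: 0.234
```

>>> jog_arm([
  [0,[-0.035,0.0008,0],0],
  [0,[-0.035,0.0008,0],0],
  [0,[-0.035,0.0008,0],0],
  [0,[-0.035,0.0008,0],0],
])

```text
time: 16.73
position: [0.4941, 0.2194, 0.0916]
tcp_rot: [-0.616, 0.788, 0.0, -0.0]
wrist_force: [0.9, 0.6, -1.0]
opening: 0.232
```

>>> jog_arm([
  [0,[0,0,0],0.112],
  [0,[0,0,0],0.112],
  [0,[0,0,0],0.112],
  [0,[0,0,0],0.112],
  [0,[0,0,0],0.112],
])

```text
time: 17.15
position: [0.494, 0.2176, 0.0915]
tcp_rot: [-0.371, 0.928, 0.0, -0.0]
wrist_force: [-0.2, -0.3, -0.8]
opening: 0.234
```

>>> jog_arm([
  [0,[0,0,0],0.112],
  [0,[0,0,0],0],
  [0,[0,0,0],0],
])

```text
time: 17.4
position: [0.4941, 0.2176, 0.0916]
tcp_rot: [-0.323, 0.946, -0.0, -0.0]
wrist_force: [-1.2, 1.5, -0.5]
opening: 0.233
```

```bash
python3 go.py .4943 .218 .0029 -142.5; python3 - <<'E'
from axis import *
f=grab('scene'); save(cv2.resize(f['color'][150:320,220:390],None,fx=3.5,fy=3.5),'scene9.png')
f=grab('wrist'); save(f['color'],'wrist9.png')
E
```

```text
t 17.4 pos [0.4941 0.2176 0.0916] yaw -142.29 j [ 0.37  0.27  2.1  -0.    0.78  2.86] open 0.233 F [-1.2  1.5 -0.5]
shift [-0.0004  0.0002  0.0887] turn 0.004 rows>= 3.0
```

View pics/scene9.png

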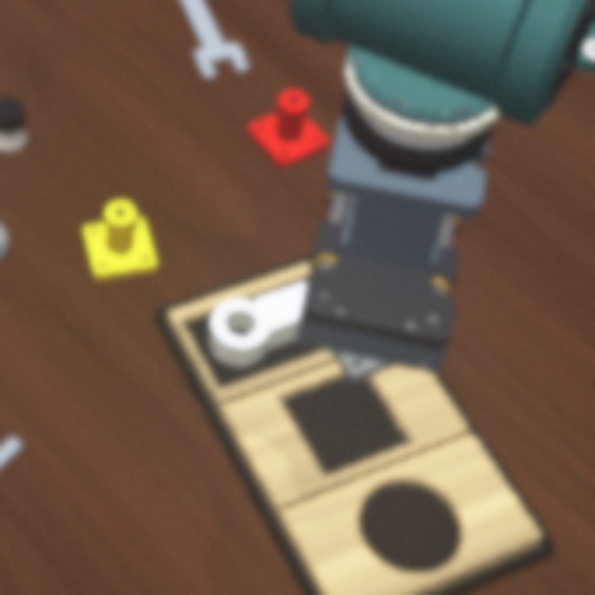

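View pics/wrist9.png

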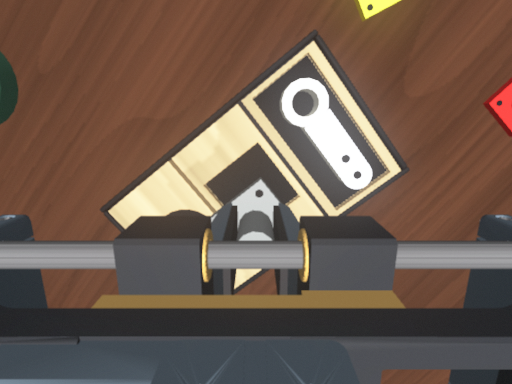

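>>> jog_arm([
  [0,[0,0,0.025],0.004],
  [0,[0,0,0.025],0],
  [0,[0,0,0.02],0],
  [0,[0,0,0.01],0],
  [0,[0,0,0],0],
])

```text
time: 17.92
position: [0.493, 0.2171, 0.0098]
tcp_rot: [-0.32, 0.947, -0.0, -0.002]
wrist_force: [-0.2, 0.4, -0.5]
opening: 0.238
```

>>> jog_arm([
  [0,[0,0,0.005],0],
  [0,[0,0,0.0025],0],
  [0,[0,0,0],0],
])

```text
time: 18.17
position: [0.4947, 0.2178, 0.0046]
tcp_rot: [-0.32, 0.947, 0.0, 0.0]
wrist_force: [-0.3, 0.5, 0.4]
opening: 0.234
```

```bash
python3 go.py .4943 .218 .0029 -142.5; python3 - <<'E'
from axis import *
f=grab('wrist'); save(f['color'],'wrist10.png')
E
```

```text
t 18.17 pos [0.4947 0.2178 0.0046] yaw -142.7 j [0.37 0.42 2.11 0.   0.61 2.86] open 0.234 F [-0.3  0.5  0.4]
shift [0.0002 0.0004 0.0017] turn -0.004 rows>= 1.0
```

View pics/wrist10.png

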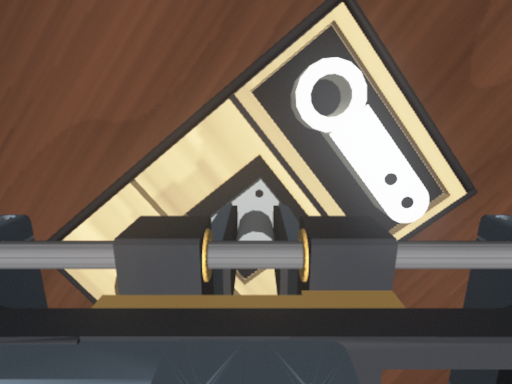

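>>> jog_arm([
  [0,[0,0,0.0015],0],
  [0.45,[0,0,0],0],
  [0.45,[0,0,0],0],
  [0.45,[0,0,0],0],
  [0.45,[0,0,0],0],
])

```text
time: 18.63
position: [0.4944, 0.2177, 0.0028]
tcp_rot: [-0.32, 0.948, 0.0, 0.0]
wrist_force: [-0.5, 0.2, 0.7]
opening: 0.446
```

>>> jog_arm([
  [0.45,[0,0,-0.01],0],
  [0.45,[0,0,-0.02],0],
  [0.45,[0,0,-0.025],0],
  [0.45,[0,0,-0.035],0],
  [0.45,[0,0,-0.01],0],
])

```text
time: 19.05
position: [0.4962, 0.2184, 0.1074]
tcp_rot: [-0.32, 0.948, 0.0, 0.002]
wrist_force: [1.6, -0.1, 1.8]
opening: 0.449
```

```bash
python3 go.py .584 -.3375 .1 -90; python3 - <<'E'
from axis import *
f=grab('wrist'); save(f['color'],'wrist11.png')
E
```

```text
t 19.05 pos [0.4962 0.2184 0.1074] yaw -142.72 j [0.37 0.24 2.09 0.   0.8  2.86] open 0.449 F [ 1.6 -0.1  1.8]
shift [ 0.2669 -0.4955  0.0068] turn -0.92 rows>= 14.0
```

View pics/wrist11.png

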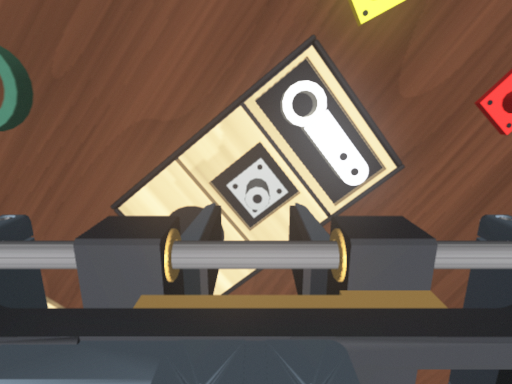

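>>> jog_arm([
  [0.75,[0.0178,-0.033,0],0],
  [0.75,[0.0178,-0.033,0],0],
  [0.75,[0.0178,-0.033,0],0],
  [0.75,[0.0178,-0.033,0],0],
  [0.75,[0.0178,-0.033,0],0],
])

```text
time: 19.52
position: [0.5231, 0.0308, 0.1026]
tcp_rot: [-0.32, 0.947, 0.0, -0.0]
wrist_force: [1.0, 0.3, -0.2]
opening: 0.743
```

>>> jog_arm([
  [0.75,[0.0178,-0.033,0],0],
  [0.75,[0.0178,-0.033,0],0],
  [0.75,[0.0178,-0.033,0],0],
  [0.75,[0.0178,-0.033,0],0],
  [0.75,[0.0178,-0.033,0],0],
])

```text
time: 19.93
position: [0.5522, -0.1547, 0.1025]
tcp_rot: [-0.319, 0.948, 0.0, -0.0]
wrist_force: [0.4, 0.4, -0.1]
opening: 0.75
```

>>> jog_arm([
  [0.75,[0.0178,-0.033,0],0],
  [0.75,[0.0178,-0.033,0],0],
  [0.75,[0.0178,-0.033,0],0],
  [0.75,[0.0178,-0.033,0],0],
  [0.75,[0.0178,-0.033,0],0],
])

```text
time: 20.35
position: [0.5813, -0.3398, 0.1023]
tcp_rot: [-0.32, 0.948, 0.0, -0.0]
wrist_force: [0.8, 1.0, 0.0]
opening: 0.751
```

>>> jog_arm([
  [0.75,[0,0,0],-0.115],
  [0.75,[0,0,0],-0.115],
  [0.75,[0,0,0],-0.115],
  [0.75,[0,0,0],-0.115],
  [0.75,[0,0,0],-0.115],
])

```text
time: 20.77
position: [0.5812, -0.3379, 0.1022]
tcp_rot: [-0.577, 0.816, 0.0, -0.0]
wrist_force: [-0.0, 0.4, -0.3]
opening: 0.749
```

>>> jog_arm([
  [0.75,[0,0,0],-0.115],
  [0.75,[0,0,0],-0.115],
  [0.75,[0,0,0],-0.115],
  [0.75,[0,0,0],0],
  [0.75,[0,0,0],0],
])

```text
time: 21.18
position: [0.5814, -0.3378, 0.1024]
tcp_rot: [-0.706, 0.708, 0.0, -0.0]
wrist_force: [0.9, -0.5, 0.3]
opening: 0.746
```

```bash
python3 go.py .584 -.3375 -.012 -90; python3 - <<'E'
from meas import *
for c in('scene','side'):
    f=grab(c); save(f['color'],c+'12.png'); run(f,[('post',(.494,.218),.03,.045),('collar',(.583,-.339),.035,.022)])
E
```

```text
t 21.18 pos [ 0.5814 -0.3378  0.1024] yaw -90.22 j [-0.56  0.44  1.82 -0.    0.88  1.01] open 0.746 F [ 0.9 -0.5  0.3]
shift [-0.0003 -0.0026  0.1144] turn -0.004 rows>= 3.0
post 85 rect [494.5 218.6] [20.  21.1] 70.2 z [0.0469 0.0555 0.0574]
collar 125 rect [ 584.3 -337.6] [42.8 42.7] 9.5 z [0.0239 0.0291 0.0319]
post 36 rect [491.3 215.3] [19.7 21.7] 5.8 z [0.0468 0.0526 0.0555]
collar 178 rect [ 582.1 -340.7] [43.4 43. ] 14.0 z [0.0238 0.0276 0.0307]
```

View pics/side12.png

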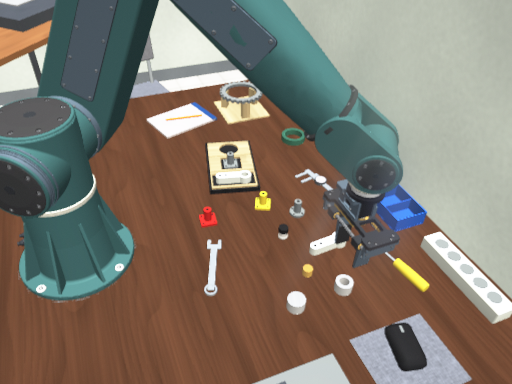

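>>> jog_arm([
  [0.75,[0,-0.0025,0.025],0],
  [0.75,[0,0,0.025],0],
  [0.75,[0,0,0.02],0],
  [0.75,[0,0,0],0],
])

```text
time: 21.62
position: [0.5819, -0.3366, 0.0287]
tcp_rot: [-0.706, 0.708, 0.003, -0.001]
wrist_force: [-0.4, 0.2, -1.0]
opening: 0.752
```

>>> jog_arm([
  [0.75,[0,0,0.015],0],
  [0.75,[0,0,0.015],0],
  [0.75,[0,0,0.014],0],
  [0.75,[0,0,0],0],
  [0,[0,0,0],0],
])

```text
time: 22.03
position: [0.5837, -0.3377, -0.0121]
tcp_rot: [-0.707, 0.707, 0.001, -0.0]
wrist_force: [-0.1, -1.0, 0.6]
opening: 0.704
```

>>> jog_arm([
  [0,[0,0,0],0],
  [0,[0,0,0],0],
  [0,[0,0,0],0],
  [0,[0,0,0],0],
  [0,[0,0,0],0],
])

```text
time: 22.45
position: [0.5846, -0.3383, -0.0106]
tcp_rot: [-0.707, 0.707, -0.001, 0.0]
wrist_force: [-1.1, 0.7, 5.7]
opening: 0.467
```

>>> jog_arm([
  [0,[0,0,0],0],
  [0,[0,0,0],0],
])

```text
time: 22.62
position: [0.5846, -0.3383, -0.0106]
tcp_rot: [-0.707, 0.707, -0.001, 0.0]
wrist_force: [-0.4, 0.6, 7.2]
opening: 0.467
```

```bash
python3 go.py .514 .297 .1 -90
```

```text
t 22.62 pos [ 0.5846 -0.3383 -0.0106] yaw -90.01 j [-0.56  0.6   1.83 -0.    0.71  1.01] open 0.467 F [-0.4  0.6  7.2]
shift [-0.6352  0.0706 -0.111 ] turn -0.0 rows>= 16.0
```

Gripped: opening 0.467, about 43 mm. I'll lift, carry it over, and turn the gripper along the nest's x, so the body stays clear of the placed post.

>>> jog_arm([
  [0,[0,0,-0.02],0],
  [0,[0,0,-0.03],0],
  [0,[0,0,-0.03],0],
  [0,[0,0,-0.03],0],
  [0,[0,0,-0.01],0],
])

```text
time: 23.03
position: [0.5858, -0.339, 0.1131]
tcp_rot: [-0.707, 0.707, -0.002, 0.001]
wrist_force: [0.7, -0.7, 1.2]
opening: 0.468
```

>>> jog_arm([
  [0,[-0.0397,0.0044,0],0],
  [0,[-0.0397,0.0044,0],0],
  [0,[-0.0397,0.0044,0],0],
  [0,[-0.0397,0.0044,0],0],
])

```text
time: 23.37
position: [0.5656, -0.1776, 0.1081]
tcp_rot: [-0.707, 0.707, 0.0, -0.0]
wrist_force: [0.9, -0.5, -1.0]
opening: 0.466
```

>>> jog_arm([
  [0,[-0.0397,0.0044,0],0],
  [0,[-0.0397,0.0044,0],0],
  [0,[-0.0397,0.0044,0],0],
  [0,[-0.0397,0.0044,0],0],
])

```text
time: 23.7
position: [0.5481, -0.0186, 0.1082]
tcp_rot: [-0.707, 0.707, 0.0, -0.0]
wrist_force: [0.5, 0.4, -1.6]
opening: 0.468
```

>>> jog_arm([
  [0,[-0.0397,0.0044,0],0],
  [0,[-0.0397,0.0044,0],0],
  [0,[-0.0397,0.0044,0],0],
  [0,[-0.0397,0.0044,0],0],
])

```text
time: 24.03
position: [0.5305, 0.1403, 0.1082]
tcp_rot: [-0.707, 0.707, 0.0, -0.0]
wrist_force: [0.7, -0.3, -0.4]
opening: 0.464
```

>>> jog_arm([
  [0,[-0.0397,0.0044,0],0],
  [0,[-0.0397,0.0044,0],0],
  [0,[-0.0397,0.0044,0],0],
  [0,[-0.0397,0.0044,0],0],
])

```text
time: 24.37
position: [0.5129, 0.2991, 0.1082]
tcp_rot: [-0.707, 0.707, 0.0, -0.0]
wrist_force: [1.2, 0.4, -1.6]
opening: 0.469
```

>>> jog_arm([
  [0,[0,0,0],-0.12],
  [0,[0,0,0],-0.12],
  [0,[0,0,0],-0.12],
  [0,[0,0,0],-0.12],
  [0,[0,0,0],-0.12],
])

```text
time: 24.78
position: [0.5134, 0.2972, 0.1079]
tcp_rot: [0.886, -0.464, -0.0, 0.0]
wrist_force: [0.5, 0.6, -1.9]
opening: 0.468
```

>>> jog_arm([
  [0,[0,0,0],-0.12],
  [0,[0,0,0],-0.12],
  [0,[0,0,0],-0.12],
  [0,[0,0,0],-0.12],
  [0,[0,0,0],-0.12],
])

```text
time: 25.2
position: [0.5135, 0.297, 0.108]
tcp_rot: [0.983, -0.182, -0.0, 0.0]
wrist_force: [-0.4, 0.1, -0.2]
opening: 0.465
```

>>> jog_arm([
  [0,[0,0,0],-0.12],
  [0,[0,0,0],0],
  [0,[0,0,0],0],
])

```text
time: 25.45
position: [0.5136, 0.2971, 0.1082]
tcp_rot: [0.992, -0.127, -0.0, 0.0]
wrist_force: [-0.3, 1.3, 0.5]
opening: 0.467
```

```bash
python3 go.py .514 .2972 .0004 -14; python3 - <<'E'
from meas import *
f=grab('scene'); save(cv2.resize(f['color'][150:340,240:430],None,fx=3,fy=3),'scene13.png')
f=grab('wrist'); save(f['color'],'wrist13.png')
E
```

```text
t 25.45 pos [0.5136 0.2971 0.1082] yaw -14.6 j [0.49 0.32 1.99 0.   0.84 0.74] open 0.467 F [-0.3  1.3  0.5]
shift [ 0.0004 -0.0002  0.1078] turn -0.01 rows>= 3.0
```

View pics/scene13.png

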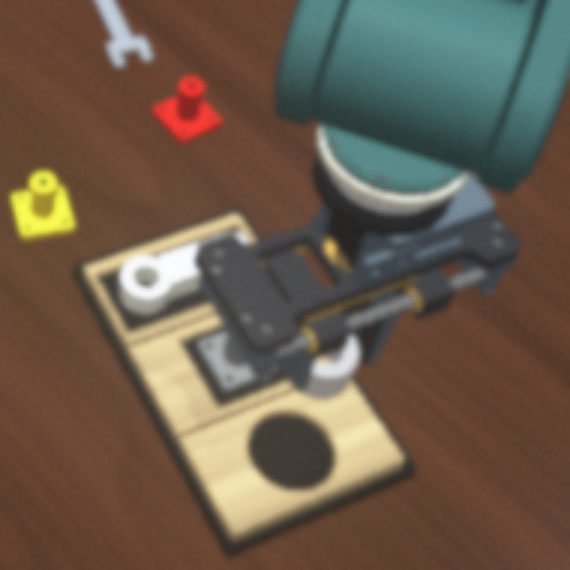

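View pics/wrist13.png

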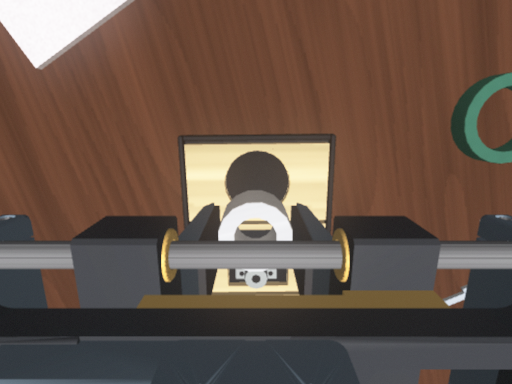

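>>> jog_arm([
  [0,[0,0,0.03],0],
  [0,[0,0,0.03],0],
  [0,[0,0,0.025],0],
  [0,[0,0,0.01],0],
  [0,[0,0,0],0],
])

```text
time: 25.97
position: [0.5124, 0.2965, 0.0115]
tcp_rot: [0.992, -0.126, -0.002, 0.001]
wrist_force: [-0.1, -0.4, -1.5]
opening: 0.468
```

>>> jog_arm([
  [0,[0,0,0.006],0],
  [0,[0,0,0.004],0],
  [0,[0,0,0],0],
])

```text
time: 26.22
position: [0.5143, 0.2975, 0.0041]
tcp_rot: [0.992, -0.125, 0.0, -0.0]
wrist_force: [0.4, -0.6, -0.9]
opening: 0.468
```

```bash
python3 go.py .514 .2972 .0004 -14; python3 - <<'E'
from meas import *
f=grab('scene'); save(cv2.resize(f['color'][220:340,270:390],None,fx=5,fy=5),'scene14.png')
E
```

```text
t 26.22 pos [0.5143 0.2975 0.0041] yaw -14.41 j [0.49 0.49 2.   0.   0.66 0.74] open 0.468 F [ 0.4 -0.6 -0.9]
shift [-0.0002  0.0003  0.0037] turn -0.007 rows>= 1.0
```

View pics/scene14.png

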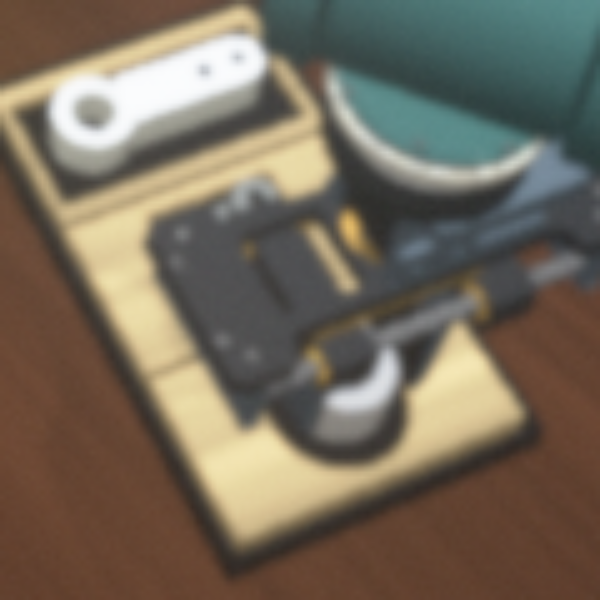

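>>> jog_arm([
  [0,[0,0,0.0015],0],
  [0,[0,0,0.0017],0],
  [0,[0,0,0],0],
  [0.72,[0,0,0],0],
  [0.72,[0,0,0],0],
])

```text
time: 26.68
position: [0.514, 0.2973, 0.0006]
tcp_rot: [0.992, -0.125, 0.0, -0.0]
wrist_force: [-0.0, -0.0, -0.6]
opening: 0.585
```

>>> jog_arm([
  [0.72,[0,0,0],0],
  [0.72,[0,0,0],0],
  [0.72,[0,0,0],0],
  [0.72,[0,0,-0.01],0],
  [0.72,[0,0,-0.03],0],
])

```text
time: 27.1
position: [0.5116, 0.296, 0.0381]
tcp_rot: [0.992, -0.125, -0.002, 0.002]
wrist_force: [-0.4, 0.3, 0.2]
opening: 0.72
```

>>> jog_arm([
  [0.72,[0,0,-0.04],0],
  [0.72,[0,0,-0.04],0],
  [0.72,[0,0,-0.04],0],
  [0.72,[0,0.03,-0.02],0],
  [0.72,[0,0,0],0],
])

```text
time: 27.52
position: [0.5076, 0.267, 0.186]
tcp_rot: [0.992, -0.125, 0.003, -0.001]
wrist_force: [0.5, 0.2, 0.5]
opening: 0.72
```

>>> jog_arm([
  [0.72,[0.04,0,0],0],
  [0.72,[0.04,0,0],0],
  [0.72,[0.04,0,0],0],
  [0.72,[0.04,0,0],0],
  [0.72,[0.04,0,0],0],
])

```text
time: 27.93
position: [0.7016, 0.2178, 0.1803]
tcp_rot: [0.992, -0.125, -0.0, 0.0]
wrist_force: [0.1, -0.0, 0.5]
opening: 0.719
```

>>> jog_arm([
  [0.72,[0,0,0],0],
  [0.72,[0,0,0],0],
  [0.72,[0,0,0],0],
])

```text
time: 28.18
position: [0.6993, 0.2185, 0.1798]
tcp_rot: [0.992, -0.125, -0.001, 0.0]
wrist_force: [0.2, 0.4, 0.8]
opening: 0.723
```

```bash
python3 - <<'E'
from meas import *
from axis import axis
for c in('scene','side'):
    f=grab(c); save(f['color'],c+'15.png'); print(c,f['s']['position'],f['s']['wrist_force']); run(f,[('post',(.494,.218),.03,.045),('collar',(.514,.297),.035,.033),('plug',(.452,-.345),.04,.022),('rpost',(.597,-.059),.025,.03)])
    print(axis(f,np.array([.474,.138]),.075,.028,.045), axis(f,np.array([.618,-.203]),.075,.019)[:2])
    if c=='scene': save(cv2.resize(f['color'][190:340,240:390],None,fx=4,fy=4),'scene15c.png')
E
```

```text
scene [0.69925698 0.21851515 0.17983528] [0.17204168 0.42375758 0.80127666]
post 86 rect [494.  218.9] [19.7 22.1] 61.2 z [0.048  0.0548 0.0575]
collar 254 rect [514.  296.7] [43.4 42.1] 21.4 z [0.0347 0.0403 0.0428]
plug few 15
rpost 76 rect [601.9 -52.6] [20.4 22.3] 10.7 z [0.0321 0.0436 0.0469]
(np.float64(0.3780698916630172), array([404.19751769, 149.0555855 ]), np.float64(345.8585694840332)) (np.float64(4.470921625270023), array([ 618.28568335, -202.12399633]))
side [0.69893859 0.21879266 0.18009675] [ 1.25380168 -0.10687586  0.19914868]
post 37 rect [491.5 216.2] [27.2 20.6] 46.5 z [0.0462 0.0527 0.0558]
collar 71 rect [512.5 292. ] [42.6 41.8] 12.6 z [0.0339 0.0382 0.0413]
plug 261 rect [ 452.2 -346.7] [42.8 41.9] 63.3 z [0.0242 0.0282 0.031 ]
rpost 55 rect [599.9 -56.1] [24.3 21.1] 23.1 z [0.0326 0.041  0.0454]
(np.float64(347.8297260686066), array([473.07868858, 134.02891794]), np.float64(261.3350643987111)) (np.float64(4.476598423617645), array([ 616.07086918, -204.84180184]))
```

View pics/scene15c.png

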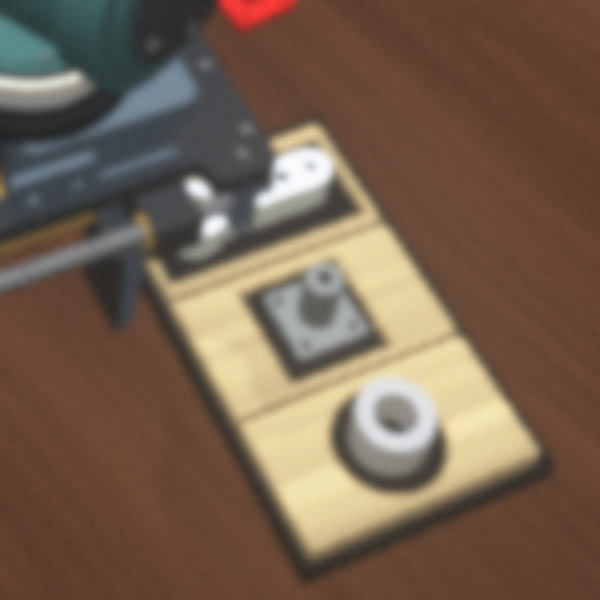

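View pics/side15.png

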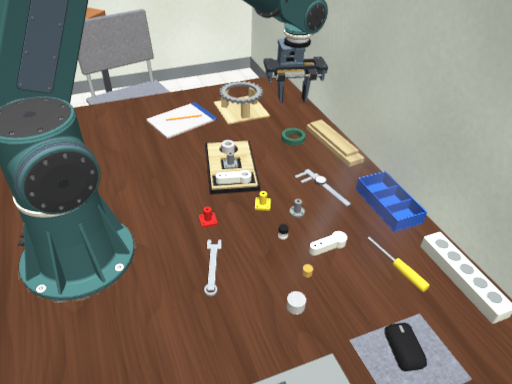

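All three parts sit in their pockets, tops at the expected heights. The look-alikes are where they started, and the gripper is clear. Handing in.

```bash
python3 -c "
from plant import ctrl; print(ctrl.close_job())"
```

```text
the job is handed in; nothing more can be done
None
```

I packed the eyed link, the bored collar and the square-footed post into their pockets and handed the job in at about 28 s. No verdict is reported.

**Failed grasp attempts:** My first two tries at the link closed on air. The first lifted too early. On the second, the cameras showed that the fingers really end about 27 mm short of the reported TCP. Nothing was moved, and I allowed for the offset from then on.

**Last checks:** Pocket centres are my estimates from the images; the z values are heights above the table.

| Part | Measured (mm) | Pocket centre (mm) | Height or angle |
|---|---|---|---|
| Link | (476, 138) | (474, 138) | −13° against the nest's −14° |
| Post | (494, 219) | (494, 218) | top at z ≈ 55 (expected 56) |
| Collar | (514, 297) | (514, 297) | top at z ≈ 40 (expected 41) |

- **Look-alikes:** They were within a few mm of where they started, and the gripper was clear of everything.
- **Disagreements:** The side camera reads 2–5 mm lower in y than the scene and wrist cameras. The last scene-camera link fit was invalid because the arm covered the link. The link figures above come from the fit just after its release, and the side camera's final fit, (473, 134) at −12°, agrees within that offset.

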